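# Put the ferrule trays up in a stack

### The arm

A 6-joint arm with a two-finger parallel gripper is mounted at the origin on the work surface. World frame = base frame: x ahead of the robot, y to its left, z up, the work surface at z = 0. Lengths are in m, angles in rad, forces in N, time in s.
With the tool pointing down it reaches from about 0.35 to 0.85 m from the base axis. Payload 8.1 kg.
Tool frame: the origin (TCP) lies midway between the tips of the shut fingers; the grasp point (between the pads) lies robot.grasp_offset behind it (robot.grasp_offset is the distance from the TCP to the grasp point, in m); z points along the fingers, y is the direction in which the jaws open and shut (so a half turn about z gives the same grasp; the last joint's range is limited). The gripper opens to 93 mm and grips with 3 to 60 N. Pads are 15 mm wide; open, the fingers measure 128 mm over their backs; the gripper's body (75 mm by 188 mm) begins 65 mm behind the grasp point.
Start: joints at [1.193, 0.13, 1.488, -0, 1.523, -0.085], TCP at [0.173, 0.574, 0.219] pointing down, gripper open.
Joint ranges: [-2.96, 2.96], [-0.89, 2.26], [0.02, 2.5], [-1.34, 4.48], [0, 2.73], [-2.66, 2.66]. Speed limits (rad/s): [2.39, 2.39, 2.79, 3.14, 3.14, 3.14].

### API

Orientations are given as a rotation vector (axis times angle).
In Python, from plant import robot gives the robot as it stands.
- The arm moves only by the shell command python3 -m handwheel 'ROWS' [OPENING] [FORCE]. ROWS is text: rows parted by semicolons, each of 6 numbers parted by spaces: the shift along the world's x, y, z each as a share of 0.3 m, from -1 to 1, then the turn, a rotation vector about the world's x, y, z each as a share of 45 degrees, from -1 to 1. A call has 1 to 5 rows; each row is the pose to reach, as a shift and turn from the pose commanded when the call began; what a row does not reach only later rows make up. A row lasts 1/10 s, in which the tool goes at most 50 mm and 8.59 degrees, less where a joint would pass 70% of its speed; a pose out of reach is approached as far as the arm can. A call with a number of a shift or a turn outside -1 to 1 is refused whole. A call with a gripper value outside its range is refused whole. OPENING is the closure, from -1 (fully open) to 1 (shut), set as the call begins (- or left out, the last holds). The fingers move at their own pace and stop on an object; FORCE is the grip in N (left out, the last holds). Time passes only in rows, so rows that repeat a pose let the fingers close. It gives the time, the measured TCP pose, the force and the opening at its end, in the units of the state.
- robot.read_state(): the state, without advancing time (a new reading comes with each control period).
- robot.read_camera(name): name is "scene" or "top"; returns (picture, depth): 420x560x3 uint8, red, green, blue; 420x560 float32, m along the optical axis (not along the pixel's ray), 0 where there is no reading.
- robot.camera_model(name): a dict with "camera_matrix" (3x3 intrinsics, pixels), "dist" ([k1, k2, p1, p2, k3] as OpenCV has them; the pictures are not rectified), "pose" (4x4, takes a point from camera to world coordinates). Camera axes: x right, y down, z forward; pixel columns grow to the right and rows downward; lengths in m; the calibration is good to about 2 mm. A picture is of the moment at which its call begins. camera_model takes no time and is no camera call.
- robot.close_job(): hands the job in, once; it reports no verdict.
Trained networks look in the newest picture that a camera, given by its name, has taken for a name from the list of things; names that differ only in an ending like _2 or _b are one class to them, and where a whole thing is asked for, a point or a joint stands for the part that bears it (a point fixed in the world has none). Each returns a list of dicts, best first, with "conf" (0 to 1); they miss things now and then, are a little off and sometimes report something else, mostly with a low value. They report only what shows in the picture. A call takes as long as a camera call. They do not tell look-alikes from the thing itself.
- robot.look_for(camera, query): "rect" ([centre column, centre row, width, height] in pixels, round what is visible of it).
- robot.silhouettes(camera, query): "pixels" (420x560 bool, what is visible of it) and "rect" ([centre column, centre row, width, height] in pixels, round what is visible of it).
- robot.tip_of(camera, query): "at" ([row, column] in pixels: a listed point, or the origin of a listed thing).
The state is a dict: "t": time; "q": joint angles; "dq": joint speeds; "joint_torque": joint torques, N m; "tool_pos": TCP position; "orientation": TCP orientation; "force": force on the tool from outside, world axes, zero at the start; "wrist_torque": the same for the moment, N m; "opening": finger opening in m.
Only numpy, scipy, OpenCV 4.12 (cv2) and the standard library are available. Lean on these libraries where they do the work, as an engineer would, in place of code of your own. Each camera call takes 0.05 s, during which the arm holds its last target.

### The job

A finished knife handle has been left lying across the ferrule tray that stands on the bench: clear it away into the low black crate of handles. Then stack the second ferrule tray from the sloped stand onto the bench tray, and last put the lid on top of it, cut-off corners over cut-off corners, so that each skirt drops fully down over the rim below and the stack stands flat on the bench. Set the tray and lid down gently, never tip a tray far enough to spill its ferrules, and leave everything else on the bench where it is.

Things in the scene. Friction and masses are not known exactly. Their poses are not given: they have to be found in the camera images.
- base_mid (a point): the ferrule tray on the bench: loose grey plastic, 0.35 kg, 100 mm long (its x), 60 wide (its y), 35 tall overall, z up. This point: its centre, 17.5 mm above its underside. The two corners at its +x end are cut off at 45 degrees, 16 mm each way; those at -x are square, so things fit over it one way round only. Brass ferrules on posts stand inside, lower than the rim
- base_shoulder (a point): centre of the same bench tray at the height of its shoulder, 26 mm above its underside. Straight outer walls (the skirt, 3 mm thick) go from the underside up to the shoulder; above it a rim 9 mm high, set in 4.5 mm at the shoulder and 5.8 mm at its top, goes into the hollow underside of what is stacked on it, with 1.5 mm play all round; the skirt above then rests on this shoulder
- tray_mid (a point): the second ferrule tray: shape, size and axes as the bench tray, 0.2 to 0.45 kg; underside hollow 11 mm deep. This point: its centre, 17.5 mm above its underside; z square to its floor. It starts in either bay of the sloped stand, lying along the slope, cut-corner (+x) end uphill. Home on the bench tray its centre is 26 mm above that tray's centre
- lid_mid (a point): the lid: grey plastic, ribbed flat top, same 100 x 60 mm outline with two corners cut at its +x end, straight sides 20 mm high, about 0.1 kg, underside hollow 15.5 mm deep. This point: its centre, 10 mm above its underside; z square to its top. It starts in the other bay of the stand, cut-corner (+x) end downhill. Home on a tray its centre is 18.5 mm above the tray's centre
- handle_mid (a point): the stray knife handle lying flat across the rim of the bench tray: wood with brass bands, 120 mm long (its x), 24 wide (its y), 20 tall (its z), 0.08 to 0.17 kg. This point: its centre, 45 mm above the bench; its underside lies on the rim, 35 mm above the bench
- stand_surface (a point): the fixed green steel parts stand, 250 mm wide (its y); shelf 120 mm deep rising at 30 degrees from front (its -x, facing the bench tray) to back (+x), edges about 36 and 96 mm above the bench. This point: middle of the shelf's surface, 65 mm up; its z is upright. Two bays, centres at y = +62 and -62 mm; lip 14 mm high along the front edge, rib 7 mm high between the bays
- hbox_in (a point): the fixed low black crate of finished handles, 170 mm (its x) by 230 (its y), 65 tall, walls 6 mm; this point: centre of its inner floor, 6 mm above the bench. Three handles 20 mm high lie in it along x, filling y = -109 to -27 mm
- hbox_free (a point): middle of the empty part of that crate's floor, 6 mm above the bench, 45 mm towards +y of the crate's middle; 158 mm (x) by 128 mm (y) are free around it
- glue: plain white round glue bottle, 48 mm diameter, 130 mm tall; a bystander, loose; origin at the centre of its underside
- jar: round jar of brass rivets with a steel cap, 56 mm diameter, 65 mm tall; a bystander, loose; origin at the centre of its underside
- bowl: white china bowl, 104 mm diameter at the rim, 45 mm tall; a bystander, loose; origin at the centre of its underside
- square: small square-cornered open box with one divider, 85 x 55 x 30 mm; no cut corners, no skirt; not part of the stack; a bystander, loose; origin at the centre of its underside
- mallet: hammer lying on its side, 260 mm long along its own x, 30 mm tall; a bystander, loose; origin at the centre of its underside
- brush: flat brush lying on the bench, 200 mm long along its own x, 42 mm wide, 20 mm tall; a bystander, loose; origin at the centre of its underside
- spare: another knife handle, 120 x 24 x 20 mm, lying on the bench just beyond the bench tray; it stays there; a bystander, loose; origin at the centre of its underside
Not all that is in view belongs to the job. Leave any turquoise look-alike of the part that bears base_mid alone. What is shaped like the part that bears lid_mid but brown is not meant.

How it is judged:
On the way, in this order (a step that is already met when the one before it is completed fails the run):
1. the stray handle lies in the crate of handles, let go (x of handle_mid in the frame of hbox_in between -0.08 and 0.08 m and y of handle_mid in the frame of hbox_in between -0.11 and 0.11 m and z of handle_mid in the frame of hbox_in between 0 and 0.05 m and contact force between the fingers and handle below 0.05 N and linear speed of handle below 0.02 m/s), for 0.2 s.
2. the second tray sits home on the bench tray, let go (x of tray_mid in the frame of base_mid between -0.004 and 0.004 m and y of tray_mid in the frame of base_mid between -0.004 and 0.004 m and z of tray_mid in the frame of base_mid between 0.024 and 0.028 m and angle between the z axis of tray_mid and the z axis of base_mid, either way round below 0.04 rad and angle between the x axis of tray_mid and the x axis of base_mid, either way round below 0.08 rad and contact force between the fingers and tray below 0.05 N and linear speed of tray below 0.02 m/s), for 0.2 s.
3. the lid sits home on the second tray, let go (x of lid_mid in the frame of tray_mid between -0.004 and 0.004 m and y of lid_mid in the frame of tray_mid between -0.004 and 0.004 m and z of lid_mid in the frame of tray_mid between 0.0165 and 0.0205 m and angle between the z axis of lid_mid and the z axis of tray_mid, either way round below 0.04 rad and angle between the x axis of lid_mid and the x axis of tray_mid, either way round below 0.08 rad and contact force between the fingers and lid below 0.05 N and linear speed of lid below 0.02 m/s), for 0.2 s.
At the end, for the whole second after the job is handed in: Bench tray flat on the bench (3 mm, 0.03 rad); second tray home on it and lid home on that tray (centred within 4 mm, seated height within 2 mm, level within 0.04 rad, turned alike within 0.08 rad, cut corners matched); stray handle inside the crate below its rim; all released and at rest (x of handle_mid in the frame of hbox_in between -0.08 and 0.08 m and y of handle_mid in the frame of hbox_in between -0.11 and 0.11 m and z of handle_mid in the frame of hbox_in between 0 and 0.05 m and x of tray_mid in the frame of base_mid between -0.004 and 0.004 m and y of tray_mid in the frame of base_mid between -0.004 and 0.004 m and z of tray_mid in the frame of base_mid between 0.024 and 0.028 m and angle between the z axis of tray_mid and the z axis of base_mid, either way round below 0.04 rad and angle between the x axis of tray_mid and the x axis of base_mid, either way round below 0.08 rad and x of lid_mid in the frame of tray_mid between -0.004 and 0.004 m and y of lid_mid in the frame of tray_mid between -0.004 and 0.004 m and z of lid_mid in the frame of tray_mid between 0.0165 and 0.0205 m and angle between the z axis of lid_mid and the z axis of tray_mid, either way round below 0.04 rad and angle between the x axis of lid_mid and the x axis of tray_mid, either way round below 0.08 rad and angle between base_mid's own z axis and vertical below 0.03 rad and height (world z) of base_mid between 0.0145 and 0.0205 m and linear speed of each of base, tray, lid, handle below 0.02 m/s); the robot touches nothing.
It fails at once if a bystander is moved by more than 30 mm (distance of any of glue, jar, bowl, square, mallet, brush, spare from where it was at the start of the episode above 0.03 m).
It fails at once if the second tray is tipped more than 52 degrees, or the bench tray more than 30, spilling ferrules (angle between tray_mid's own z axis and vertical above 0.9 rad or angle between base_mid's own z axis and vertical above 0.52 rad).
It fails at once if the second tray or the lid is dropped (faster than 0.55 m/s, out of the fingers) ((contact force between the fingers and tray below 0.02 N and linear speed of tray above 0.55 m/s) or (contact force between the fingers and lid below 0.02 N and linear speed of lid above 0.55 m/s)).
It also fails if it takes over 72 s, if anything falls off the work surface, if the arm or the gripper's body presses on something with over 40 N, if the wrist force passes 120 N, or if a joint passes its speed limit or range.

## Working session

There is one attempt and no reset: what is moved stays moved. The work goes in short steps, Python scripts to look and compute and a shell command to move; the robot and the scene stay as the last step left them, time stands still between calls to the robot, and variables do not carry over. Pictures are saved under pics/ and viewed, and the job is handed in when it is done.

```bash
ls; mkdir -p pics; python3 - <<'E'
from plant import robot
import cv2
print(robot.read_state()); print(robot.grasp_offset)
for n in ("scene","top"):
    p,d=robot.read_camera(n); cv2.imwrite(f"pics/{n}0.png",p[:,:,::-1])
    import numpy as np; np.savez(f"{n}0.npz",p=p,d=d)
    m=robot.camera_model(n); print(m)
E
```

```text
pics
{'t': 0.0, 'q': array([ 1.19261645e+00,  1.31122344e-01,  1.48928642e+00,  1.31582614e-05,
        1.52301860e+00, -8.53695406e-02]), 'dq': array([-0.00126277, -0.00045329, -0.0013954 ,  0.00101228, -0.00065528,
        0.00045877]), 'joint_torque': array([-8.33876857e-04, -5.59853911e+01, -4.91752446e+01,  7.67600304e-02,
        3.56853276e-02, -2.14168635e-04]), 'tool_pos': array([0.17292839, 0.57393539, 0.21760673]), 'orientation': array([-4.58241519e-01, -3.10755259e+00,  2.79976477e-03]), 'force': array([ 0.46906903, -0.08606105, -0.34205301]), 'wrist_torque': array([-0.00638108,  0.03219061, -0.03185468]), 'opening': 0.09289779939489326}
0.0188
{'camera_matrix': array([[538.80436142,   0.        , 277.56526939],
       [  0.        , 538.80436142, 215.82310434],
       [  0.        ,   0.        ,   1.        ]]), 'dist': array([-0.18040658,  0.        ,  0.        ,  0.        ,  0.        ]), 'pose': array([[ 0.69742122,  0.46472892, -0.54555537,  1.4496921 ],
       [ 0.71664393, -0.45756429,  0.52636147, -0.89867221],
       [-0.00501126, -0.75806461, -0.65216021,  1.17722335],
       [ 0.        ,  0.        ,  0.        ,  1.        ]])}
{'camera_matrix': array([[431.89816824,   0.        , 271.36593829],
       [  0.        , 431.89816824, 207.32786945],
       [  0.        ,   0.        ,   1.        ]]), 'dist': array([0.04310115, 0.        , 0.        , 0.        , 0.        ]), 'pose': array([[ 0.01342677, -0.99219234,  0.12399228,  0.39598277],
       [-0.99952034, -0.00985706,  0.02935855, -0.01526343],
       [-0.02790713, -0.12432699, -0.99184877,  1.2944341 ],
       [ 0.        ,  0.        ,  0.        ,  1.        ]])}
```

View pics/scene0.png

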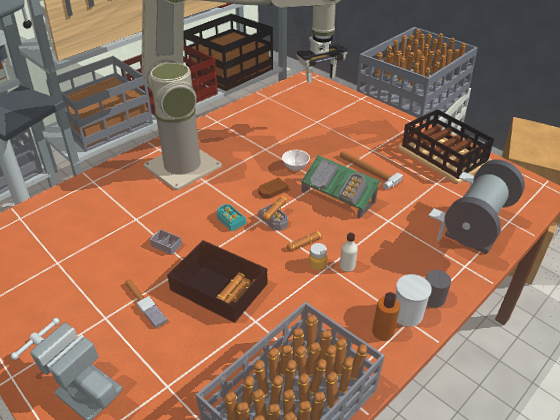

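View pics/top0.png

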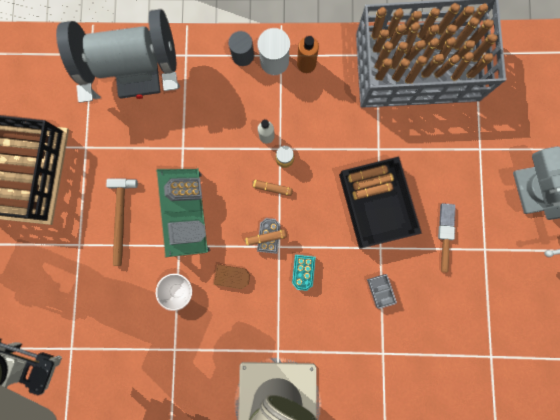

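```bash
cat > h.py <<'E'
import numpy as np,cv2
from plant import robot
def cloud(n,d):
    m=robot.camera_model(n);K=m["camera_matrix"];D=m["dist"];T=m["pose"]
    v,u=np.mgrid[0:420,0:560]
    r=cv2.undistortPoints(np.stack([u,v],-1).reshape(-1,1,2).astype(float),K,D).reshape(420,560,2)
    P=np.dstack([r[...,0]*d,r[...,1]*d,d])
    return P@T[:3,:3].T+T[:3,3]
def proj(n,p):
    m=robot.camera_model(n);T=np.linalg.inv(m["pose"])
    q=np.atleast_2d(p)@T[:3,:3].T+T[:3,3]
    return cv2.projectPoints(q.reshape(-1,1,3),np.zeros(3),np.zeros(3),m["camera_matrix"],m["dist"])[0].reshape(-1,2)
def ray(n,uv,z):
    m=robot.camera_model(n);T=m["pose"]
    r=cv2.undistortPoints(np.array(uv,float).reshape(-1,1,2),m["camera_matrix"],m["dist"]).reshape(-1,2)
    d=np.c_[r,np.ones(len(r))]@T[:3,:3].T
    return T[:3,3]+d*((z-T[2,3])/d[:,2])[:,None]
E
python3 - <<'E'
from h import *
for n,(x0,y0,w,h) in (("scene",(200,140,200,150)),("top",(140,150,180,135))):
    f=np.load(n+"0.npz");p=f['p'];d=f['d']
    cv2.imwrite(f"pics/{n}0z.png",cv2.resize(p[y0:y0+h,x0:x0+w,::-1],None,fx=4,fy=4,interpolation=cv2.INTER_CUBIC))
    C=cloud(n,d); ok=d>0
    tab=ok&(abs(C[...,2])<.02)&(C[...,0]>.2)&(C[...,0]<.9)&(abs(C[...,1])<.5)
    A=C[tab]; s=np.linalg.lstsq(np.c_[A[:,:2],np.ones(len(A))],A[:,2],rcond=None); print(n,s[0],np.median(A[:,2]),A[:,2].std())
for q in ["base_mid","base_shoulder","tray_mid","lid_mid","handle_mid","stand_surface","hbox_in","hbox_free"]:
    for n in ("scene","top"):
        print(q,n,[( np.round(o['at'],1).tolist(),round(o['conf'],2)) for o in robot.tip_of(n,q)[:3]])
print(robot.read_state()['t'])
E
```

```text
scene [-0.00339317 -0.00177839  0.00112886] -0.0016880634328793054 0.005338695826678429
top [-0.00138027 -0.00097296  0.00047668] -0.0009109646974045926 0.004418692525924774
base_mid scene [([216.5, 226.0], 0.95), ([215.7, 270.9], 0.79), ([169.4, 295.5], 0.6)]
base_mid top [([237.3, 269.0], 0.89), ([272.1, 302.3], 0.63)]
base_shoulder scene [([212.8, 273.8], 0.61), ([211.3, 227.3], 0.57)]
base_shoulder top [([265.0, 303.9], 0.82), ([236.5, 269.5], 0.73)]
tray_mid scene [([184.9, 351.6], 0.63), ([267.5, 344.8], 0.29)]
tray_mid top [([188.4, 184.4], 0.79)]
lid_mid scene [([189.2, 273.3], 0.9), ([175.3, 321.4], 0.89)]
lid_mid top [([229.3, 188.5], 0.68), ([275.4, 230.4], 0.57)]
handle_mid scene [([211.3, 275.3], 0.55), ([215.6, 272.8], 0.51)]
handle_mid top [([234.2, 268.8], 0.62)]
stand_surface scene [([178.4, 341.2], 0.96)]
stand_surface top [([210.8, 182.0], 0.65)]
hbox_in scene [([285.7, 217.7], 0.73), ([247.7, 167.0], 0.62)]
hbox_in top [([202.4, 377.6], 0.83)]
hbox_free scene [([280.2, 206.8], 0.91), ([182.2, 335.5], 0.75), ([264.9, 316.8], 0.71)]
hbox_free top [([219.4, 382.5], 0.71)]
0.9
```

View pics/scene0z.png

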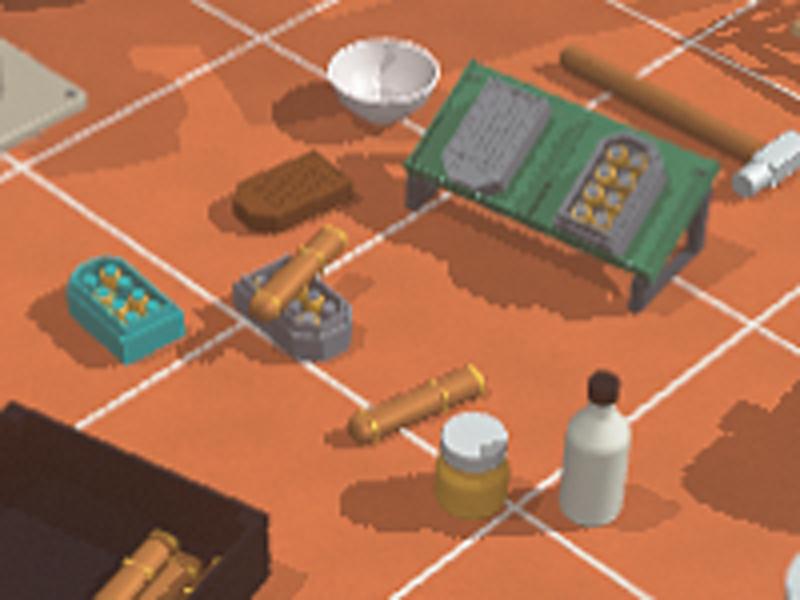

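View pics/top0z.png

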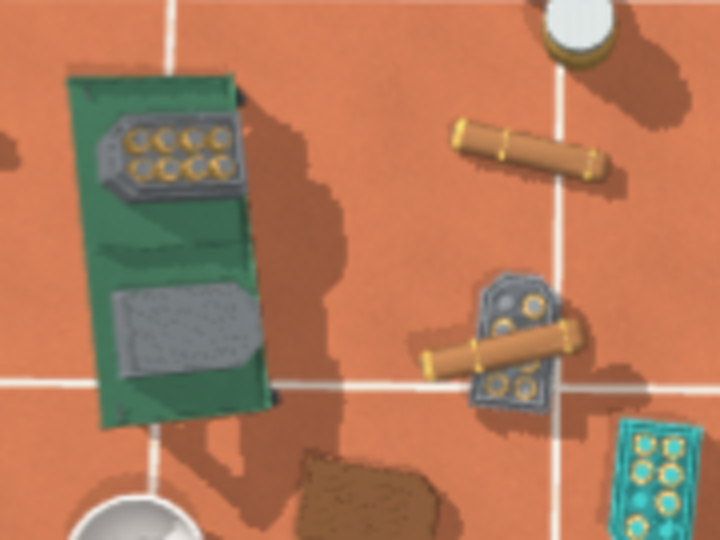

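```bash
python3 - <<'E'
from h import *
import pickle
S={}
for n in ("scene","top"):
    for q in ["base_mid","tray_mid","lid_mid","handle_mid","stand_surface","hbox_in"]:
        r=robot.silhouettes(n,q); S[n,q]=r
        print(n,q,[(np.round(o['rect']).tolist(),round(o['conf'],2),int(o['pixels'].sum())) for o in r[:3]])
pickle.dump(S,open("S.pkl","wb"))
# handle in top by depth: z 45..60mm near
for n in ("scene","top"):
    d=np.load(n+"0.npz")['d'];C=cloud(n,d)
    A=C[(d>0)&(abs(C[...,0]-.53)<.1)&(abs(C[...,1])<.1)&(C[...,2]>.043)&(C[...,2]<.07)]
    print(n,len(A),A.min(0),A.max(0))
    r=cv2.minAreaRect((A[:,:2]*1000).astype(np.float32)); print(r, np.percentile(A[:,2],[50,90,98]))
E
```

```text
scene base_mid [([273.0, 215.0, 32.0, 27.0], 0.87, 400), ([231.0, 219.0, 31.0, 28.0], 0.78, 549)]
scene tray_mid [([352.0, 187.0, 31.0, 34.0], 0.91, 539)]
scene lid_mid [([272.0, 188.0, 28.0, 19.0], 0.68, 448), ([326.0, 176.0, 31.0, 32.0], 0.61, 478)]
scene handle_mid [([275.0, 209.0, 20.0, 21.0], 0.71, 198), ([219.0, 282.0, 100.0, 83.0], 0.29, 5030)]
scene stand_surface [([338.0, 186.0, 79.0, 60.0], 0.56, 1436), ([220.0, 282.0, 103.0, 84.0], 0.25, 4905)]
scene hbox_in [([218.0, 282.0, 108.0, 84.0], 0.87, 5061)]
top base_mid [([303.0, 274.0, 27.0, 33.0], 0.94, 652), ([267.0, 237.0, 26.0, 37.0], 0.69, 524), ([381.0, 203.0, 82.0, 92.0], 0.39, 5169)]
top tray_mid [([183.0, 190.0, 33.0, 20.0], 0.7, 733)]
top lid_mid [([234.0, 277.0, 39.0, 24.0], 0.88, 681), ([188.0, 234.0, 36.0, 25.0], 0.76, 757), ([172.0, 291.0, 36.0, 38.0], 0.66, 985)]
top handle_mid [([265.0, 237.0, 40.0, 11.0], 0.85, 310)]
top stand_surface [([182.0, 212.0, 56.0, 90.0], 0.87, 2143)]
top hbox_in [([378.0, 202.0, 78.0, 91.0], 0.61, 5095)]
scene 197 [ 0.44061571 -0.02480351  0.04307642] [0.49002681 0.09558876 0.06006714]
((465.3211975097656, 34.84470748901367), (26.69860076904297, 121.43641662597656), 12.642924308776855) [0.05120629 0.05497392 0.05749223]
top 346 [ 0.44156843 -0.02168137  0.04351857] [0.48616229 0.09646657 0.0592529 ]
((464.1378479003906, 37.448814392089844), (24.4133358001709, 119.95142364501953), 12.924347877502441) [0.05262772 0.05635611 0.05821796]
```

```bash
python3 - <<'E'
from h import *
d=np.load("top0.npz")['d'];C=cloud("top",d)
A=C[(d>0)&(abs(C[...,0]-.57)<.2)&(C[...,1]<-.12)&(C[...,1]>-.42)&(C[...,2]>.058)&(C[...,2]<.072)]
print(len(A),cv2.minAreaRect((A[:,:2]*1000).astype(np.float32)))
print(ray("top",[(382.5,219.4),(377.6,202.4)],.006))
print(ray("scene",[(206.8,280.2),(217.7,285.7)],.006))
m=robot.camera_model("top")
# other handles (z~.026) and stand
E
```

```text
745 ((571.0299682617188, -291.0784912109375), (230.23416137695312, 173.40321350097656), 14.549816131591797)
[[ 0.52423003 -0.30749409  0.006     ]
 [ 0.57501784 -0.29399333  0.006     ]]
[[ 0.53202136 -0.30452857  0.006     ]
 [ 0.57121654 -0.29521577  0.006     ]]
```

```bash
python3 -m handwheel '0.194 -0.333 0.0 0 0 -0.19;0.388 -0.667 0 0 0 -0.38;0.583 -1 0 0 0 -0.57;0.777 -1 0 0 0 -0.76; 0.97 -1 -0.1 0 0 -0.9' 0.0 20
```

```text
t: 2.0
tool_pos: [0.3234, 0.3775, 0.2133]
orientation: [1.512, 2.753, 0.004]
force: [0.3, 0.7, 0.5]
opening: 0.0577
```

```bash
cat >> h.py <<'E'
from scipy.spatial.transform import Rotation as Ro
def down(jaw,tilt=None):
    """tool-down rotation, jaw axis (tool y) at angle jaw deg in the xy plane"""
    a=np.radians(jaw); y=np.array([np.cos(a),np.sin(a),0]); z=np.array([0,0,-1.]); x=np.cross(y,z)
    return Ro.from_matrix(np.c_[x,y,z])
def need(pos,R):
    s=robot.read_state(); c=Ro.from_rotvec(s["orientation"])
    opts=[]
    for k in (R,R*Ro.from_euler('z',180,degrees=True)):
        w=(k*c.inv()).as_rotvec(); opts.append(w)
    w=min(opts,key=np.linalg.norm)
    print("t",s['t'],"pos",np.round(s['tool_pos'],4),"q",np.round(s['q'],2),"F",np.round(s['force'],1))
    print("shift",np.round((np.array(pos)-s['tool_pos'])/.3,4),"turn",np.round(w/np.radians(45),4),"other",np.round(max(opts,key=np.linalg.norm)/np.radians(45),2), "rows", np.linalg.norm(np.array(pos)-s['tool_pos'])/.05, np.degrees(np.linalg.norm(w))/8.59)
E
python3 -m handwheel '0 0 0 0 0 0'
python3 -c "
from h import *
need([.4645,.0365,.1],down(12.8))"
```

```text
t: 2.1
tool_pos: [0.3263, 0.3749, 0.2116]
orientation: [1.518, 2.748, -0.001]
force: [-0.8, 0.5, -1.0]
opening: 0.0501
t 2.1 pos [0.3263 0.3749 0.2116] q [ 0.75 -0.15  1.78 -0.    1.51  0.19] F [-0.8  0.5 -1. ]
shift [ 0.4605 -1.1281 -0.3721] turn [ 0.0022  0.0015 -0.4305] other [-0.    0.    3.57] rows 7.644257761532933 2.255493798923375
```

```bash
python3 -m handwheel '0.06 -0.15 -0.05 0 0 -0.08;0.12 -0.3 -0.1 0 0 -0.17;0.18 -0.45 -0.15 0 0 -0.26;0.24 -0.6 -0.2 0 0 -0.35; 0.3 -0.75 -0.25 0 0 -0.43'
python3 -m handwheel '0.08 -0.17 -0.06 0 0 0;0.16 -0.34 -0.12 0 0 0;0.16 -0.378 -0.122 0 0 0;0.16 -0.378 -0.122 0 0 0'
python3 -c "
from h import *
need([.4645,.0365,.04],down(12.8))"
```

```text
t: 2.6
tool_pos: [0.4115, 0.1561, 0.1379]
orientation: [1.948, 2.464, 0.002]
force: [1.8, 1.0, -0.5]
opening: 0.0465
t: 3.0
tool_pos: [0.4592, 0.0412, 0.1005]
orientation: [-1.95, -2.462, 0.002]
force: [0.1, 1.0, -0.7]
opening: 0.0467
t 3.0 pos [0.4592 0.0412 0.1005] q [-0.02 -0.16  2.   -0.    1.31 -0.25] F [ 0.1  1.  -0.7]
shift [ 0.0177 -0.0158 -0.2016] turn [ 0.0007 -0.0022 -0.0095] other [0.   0.   3.99] rows 1.2177056165528664 0.05128639967088638
```

```bash
python3 -m handwheel '0.017 -0.016 -0.1 0 0 0;0.017 -0.016 -0.2 0 0 0;0.017 -0.016 -0.2 0 0 0'
python3 -m handwheel '0 0 0 0 0 0;0 0 0 0 0 0;0 0 0 0 0 0;0 0 0 0 0 0;0 0 0 0 0 0' 1 15
python3 -m handwheel '0 0 0.1 0 0 0;0 0 0.2 0 0 0;0 0 0.3 0 0 0;0 0 0.3 0 0 0'
python3 -c "
from h import *
for n in ('scene','top'):
    p,d=robot.read_camera(n); cv2.imwrite(f'pics/{n}1.png',p[:,:,::-1]); np.savez(n+'1.npz',p=p,d=d)
need([.527,-.301,.16],down(14.5))"
```

```text
t: 3.3
tool_pos: [0.4608, 0.0401, 0.038]
orientation: [-1.942, -2.461, 0.006]
force: [-1.1, -0.3, -0.0]
opening: 0.0461
t: 3.8
tool_pos: [0.4656, 0.0391, 0.0432]
orientation: [1.946, 2.464, 0.003]
force: [-0.6, 1.6, 7.6]
opening: 0.0241
t: 4.2
tool_pos: [0.4675, 0.0387, 0.1367]
orientation: [1.944, 2.46, 0.008]
force: [1.1, -0.3, -2.1]
opening: 0.0235
t 4.3 pos [0.4649 0.0388 0.1322] q [-0.03 -0.18  1.95  0.    1.37 -0.26] F [-0.4 -0.  -1.2]
shift [ 0.2071 -1.1327  0.0927] turn [0.     0.0024 0.0251] other [ 0.   -0.   -3.97] rows 6.9309760681057115 0.13234453065595106
```

View pics/scene1.png

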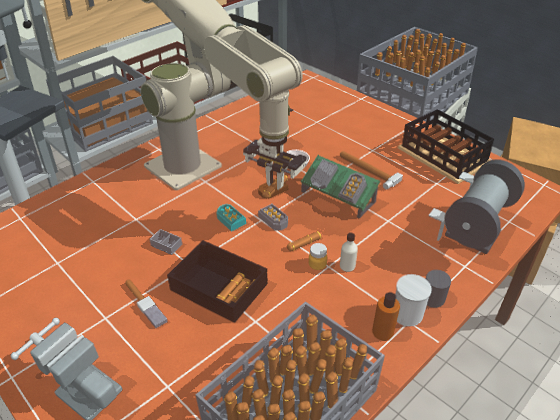

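```bash
python3 -m handwheel '0.03 -0.16 0.05 0 0 0;0.06 -0.32 0.1 0 0 0;0.09 -0.48 0.1 0 0 0;0.12 -0.64 0.1 0 0 0;0.15 -0.8 0.1 0 0 0.02'
python3 -m handwheel '0.03 -0.16 0 0 0 0;0.06 -0.32 0 0 0 0;0.06 -0.335 0 0 0 0;0.06 -0.335 0 0 0 0'
python3 -c "
from h import *
for n in ('scene',):
    p,d=robot.read_camera(n); cv2.imwrite(f'pics/{n}2.png',p[:,:,::-1]); np.savez(n+'2.npz',p=p,d=d)
need([.527,-.301,.014],down(14.5))"
```

```text
t: 4.8
tool_pos: [0.5084, -0.2028, 0.1596]
orientation: [-1.927, -2.478, 0.001]
force: [0.7, 0.1, -0.7]
opening: 0.0237
t: 5.2
tool_pos: [0.5259, -0.3023, 0.1588]
orientation: [-1.929, -2.474, 0.0]
force: [-0.2, 0.2, -1.6]
opening: 0.0238
t 5.25 pos [ 0.5262 -0.301   0.1593] q [-0.6   0.18  1.54  0.    1.42 -0.85] F [-0.4 -0.4 -2. ]
shift [ 0.0026 -0.     -0.4844] turn [-0.0032 -0.0037  0.0064] other [-0.01  0.   -3.99] rows 2.906191515341941 0.04207583211617873
```

View pics/scene2.png

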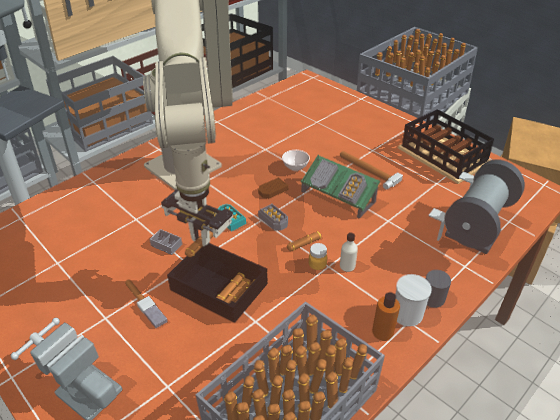

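```bash
python3 -m handwheel '0 0 -0.16 0 0 0;0 0 -0.32 0 0 0;0 0 -0.43 0 0 0;0 0 -0.47 0 0 0;0 0 -0.485 0 0 0'
python3 -m handwheel '0 0 0 0 0 0;0 0 0 0 0 0'
python3 -c "
from h import *
need([.527,-.301,.012],down(14.5))"
```

```text
t: 5.75
tool_pos: [0.5264, -0.2995, 0.0148]
orientation: [-1.924, -2.479, -0.0]
force: [-0.7, 0.1, -1.3]
opening: 0.024
t: 5.95
tool_pos: [0.529, -0.3024, 0.0186]
orientation: [1.925, 2.478, 0.0]
force: [1.0, 0.4, -1.4]
opening: 0.0242
t 5.95 pos [ 0.529  -0.3024  0.0186] q [-0.6   0.33  1.64  0.    1.17 -0.85] F [ 1.   0.4 -1.4]
shift [-0.0068  0.0048 -0.0219] turn [0.0028 0.0042 0.0045] other [ 0.01 -0.   -4.  ] rows 0.14076298880172944 0.035193343628358895
```

```bash
python3 -m handwheel '0 0 -0.01 0 0 0;0 0 -0.01 0 0 0'
python3 -m handwheel '0 0 0 0 0 0;0 0 0 0 0 0;0 0 0 0 0 0;0 0 0 0 0 0' 0 
python3 -m handwheel '0 0 0.1 0 0 0;0 0 0.25 0 0 0;0 0 0.4 0 0 0;0 0 0.55 0 0 0;0 0 0.7 0 0 0'
python3 -m handwheel '-0.0 0.16 0 0 0 0; 0 0.32 0 0 0 0; 0 0.48 0 0 0 0;-0.15 0.6 0 0 0 0;-0.3 0.6 0 0 0 0' -1
python3 -c "
from h import *
for n in ('scene','top'):
    p,d=robot.read_camera(n); cv2.imwrite(f'pics/{n}3.png',p[:,:,::-1]); np.savez(n+'3.npz',p=p,d=d)
need([.527,-.301,.012],down(14.5))"
```

```text
t: 6.15
tool_pos: [0.5284, -0.3024, 0.0145]
orientation: [1.927, 2.478, 0.0]
force: [0.4, 0.1, 1.0]
opening: 0.0239
t: 6.55
tool_pos: [0.5272, -0.3017, 0.013]
orientation: [-1.928, -2.48, 0.0]
force: [-0.1, -0.4, 1.2]
opening: 0.0456
t: 7.05
tool_pos: [0.527, -0.3015, 0.2248]
orientation: [-1.928, -2.48, -0.0]
force: [1.1, -0.3, -0.7]
opening: 0.0465
t: 7.55
tool_pos: [0.4381, -0.1186, 0.2224]
orientation: [-1.922, -2.483, -0.001]
force: [-0.8, -0.2, 2.2]
opening: 0.0818
t 7.65 pos [ 0.4331 -0.1194  0.2213] q [-0.38 -0.29  1.88 -0.    1.55 -0.63] F [ 0.4 -0.1  0.7]
shift [ 0.313  -0.6052 -0.6976] turn [-0.0012 -0.0048  0.0027] other [-0.01  0.   -4.  ] rows 5.851011651735771 0.02966567428307208
```

View pics/scene3.png

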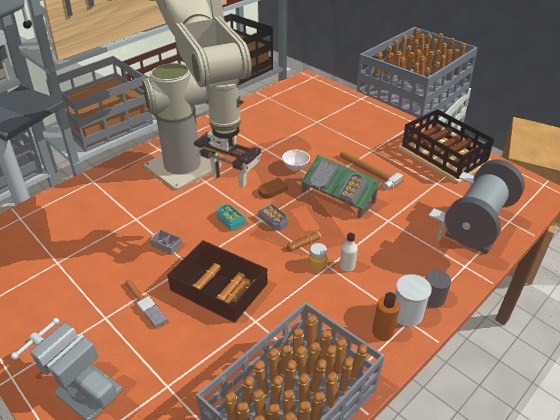

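View pics/top3.png

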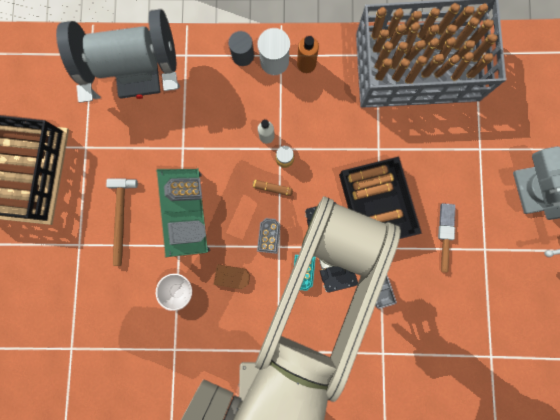

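```bash
cat > fit.py <<'E'
from h import *
from scipy.optimize import minimize
def outline(i=0):
    a,b,c=.05-i,.03-i,.016
    c=c+ -i*(2-2**.5) if i else c   # offset chamfer
    return np.array([[a,-(b-c)],[a,b-c],[a-c,b],[-a,b],[-a,-b],[a-c,-b]])
def tray_pts():
    return np.vstack([np.c_[outline(0),np.full(6,-.0175)],np.c_[outline(0),np.full(6,.0085)],np.c_[outline(.0058),np.full(6,.0175)]])
def lid_pts():
    return np.vstack([np.c_[outline(0),np.full(6,-.01)],np.c_[outline(0),np.full(6,.01)]])
SS=8
def hullmask(n,W,box):
    x0,y0,w,h=box
    uv=proj(n,W)
    q=((uv-[x0,y0]+.5)*SS)
    hl=cv2.convexHull(q.astype(np.float32)).reshape(-1,2)
    im=np.zeros((h*SS,w*SS),np.float32)
    cv2.fillPoly(im,[np.round(hl*16-8).astype(np.int32)],1.0,shift=4)
    return cv2.resize(im,(w,h),interpolation=cv2.INTER_AREA)
def greyness(p,bg):
    """soft mask: 1 grey,0 background; R-B contrast normalised"""
    f=p.astype(float); s=f.sum(2)+1
    return f
E
python3 - <<'E'
from fit import *
for n in("scene","top"):
    p=np.load(n+"3.npz")['p'].astype(int)
    u,v=((273,216) if n=="scene" else (269,236))
    print(n); 
    for r in range(v-20,v+21,2): print(r,' '.join("%4d"%(p[r,c,0]-p[r,c,2]) for c in range(u-24,u+25,2)))
E
```

```text
scene
196  132  132  125   93   93   96   66   53   53   54   61   62   81  109  116  116  116  117  114  115  106   76   76   79   56
198  133  134  135  123  124   93   93   83   85   99  102  121  115  116  117  115  113  115  115  114  116  115  112   25   47
200  131  133  133  134  133  133  134  134  136  133  134  134  128  118  117  115  114  117  112  113  117   81   64   96  110
202  136  134  136  131  134  134  134  136  135  133  138  126  118  117  115  117  115  114  116  119   24   64  116  115  117
204  136  137  137  137  136  134  139  137  138  142   92   10   74  119  114  115  113  117   81   42  106  116  114  115  114
206  137  133  138  134  136  136  138  140   91   29   -3    1    9   24  118  117   79   26   90  116  116  111  113  113  112
208  135  134  135  134  135  139   88   26   -3    4   52   14   62   13   20   35   55  115  116  114  114  112  126  125  130
210  139  138  133  136  137   54    2   50   -8   85  100  121    1   -9   15    5   99  120  115  114  115  134  131  131  129
212   34  107  140  137  145    8    8    3   75  160    3   6
[... 3627 characters left out ...]
   72   -7    0   19   33   37   44   49   53   54   53
248   95   95   95   96   97   95   25   -7    6  100   71    2  100   28   76   -8    4   25   76   75   74   80   89   89   88
250  107  107  107  108  108  107   27    2   -4   -3   -4   -7   -3    4   -6   -8   16   28   91   90   91  104  124  123  123
252  108  107  108  108  109  108  117   93   77   65   46   32   17    8   10    2   30   29   90   90   91  122  124  121  108
254  108  107  109  109  110  109  124  124  100   91   90   92   90   88   86   83   66   26   89   91   90  122  123  119  106
256  109  107  108  109  109  123  124  125  127  119   93   91   89   91   90   90   70   27   90   90   91  123  123  121   99
```

```bash
cat >> fit.py <<'E'
def softmask(p,box,kind):
    x0,y0,w,h=box
    f=p[y0:y0+h,x0:x0+w].astype(float)
    if kind=="table":
        rb=f[...,0]-f[...,2]
        dark=np.where(f[...,0]<190,80,110)   # shadowed table has lower contrast
        m=np.clip(1-(rb-5)/85,0,1)
        m[(f[...,0]>165)&(f.min(2)>110)]=0
    else: # green stand: G-R positive
        g=f[...,1]-.5*(f[...,0]+f[...,2])
        m=np.clip(1-g/25,0,1)
    hard=(m>.5).astype(np.uint8)
    k=cv2.getStructuringElement(cv2.MORPH_ELLIPSE,(7,7))
    cl=cv2.morphologyEx(cv2.copyMakeBorder(hard,9,9,9,9,cv2.BORDER_CONSTANT),cv2.MORPH_CLOSE,k)[9:-9,9:-9]
    inner=cv2.erode(cl,np.ones((3,3),np.uint8))
    m=np.maximum(m,inner)
    nl,lab,st,_=cv2.connectedComponentsWithStats((m>.3).astype(np.uint8))
    big=1+np.argmax(st[1:,4]); keep=cv2.dilate((lab==big).astype(np.uint8),np.ones((3,3),np.uint8))
    return m*keep
def fitpose(views,build,p0,scale,bounds=None):
    def cost(x):
        W=build(x*scale)
        return sum(np.abs(hullmask(n,W,b)-m).sum() for n,b,m in views)
    best=None
    for k in range(6):
        s=np.array(p0)/scale+ (np.random.RandomState(k).randn(len(p0))*1.5 if k else 0)
        sim=np.vstack([s]+[s+np.eye(len(s))[i]*3 for i in range(len(s))])
        r=minimize(cost,s,method='Nelder-Mead',options=dict(initial_simplex=sim,xatol=.01,fatol=.01,maxiter=600))
        if best is None or r.fun<best.fun: best=r
    return best.x*scale,best.fun
E
cat > fb.py <<'E'
from fit import *
import sys
def basebuild(x):
    c,s=np.cos(x[2]),np.sin(x[2]);P=tray_pts()
    return np.c_[x[0]+c*P[:,0]-s*P[:,1],x[1]+s*P[:,0]+c*P[:,1],P[:,2]+.0175]
def base(tag,p0=(.47,.025,0)):
    B={"scene":(250,194,48,46),"top":(250,208,40,54)}
    V=[]
    for n in B:
        p=np.load(n+tag+".npz")['p'];m=softmask(p,B[n],"table");V.append((n,B[n],m))
        cv2.imwrite(f"pics/m_{n}.png",cv2.resize(m*255,None,fx=6,fy=6,interpolation=0))
    out=[]
    for vs in ([V[0]],[V[1]],V):
        x,f=fitpose(vs,basebuild,p0,np.array([.001,.001,.02])); print([v[0] for v in vs],np.round(x[:2],4),"yaw",np.degrees(x[2]).round(2),"cost",f); out.append(x)
    return out
if __name__=="__main__": base("3")
E
python3 fb.py
```

```text
['scene'] [0.4751 0.0254] yaw -6.68 cost 24.663786764705886
['top'] [0.4727 0.0289] yaw -5.76 cost 36.76580882352941
['scene', 'top'] [0.4727 0.0282] yaw -5.31 cost 86.90955882352941[ WARN:0@1.246] global loadsave.cpp:1063 imwrite_ Unsupported depth image for selected encoder is fallbacked to CV_8U.
```

```bash
python3 - <<'E'
from fb import *
B={"scene":(250,194,48,46),"top":(250,208,40,54)}
rows=[]
for n,x in (("scene",(.4751,.0254,-np.radians(6.7))),("top",(.4727,.0289,-np.radians(5.8)))):
    p=np.load(n+"3.npz")['p'];x0,y0,w,h=B[n]
    m=softmask(p,B[n],"table");hm=hullmask(n,basebuild(x),B[n])
    a=[p[y0:y0+h,x0:x0+w,::-1],np.dstack([m*255]*3),np.dstack([hm*255,m*255,m*0])]
    rows.append(np.hstack([cv2.resize(i.astype(np.uint8),(240,270),interpolation=0) for i in a]))
cv2.imwrite("pics/dbg.png",np.vstack(rows))
E
```

```text
(no output)
```

View pics/dbg.png

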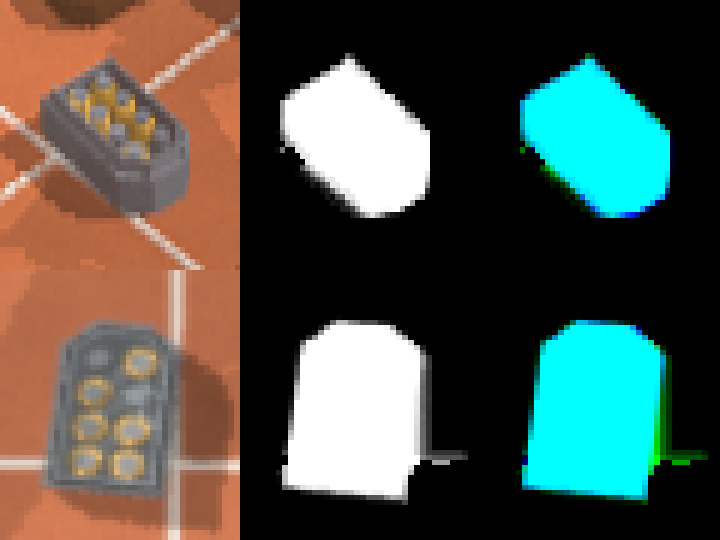

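```bash
cat > fs.py <<'E'
from fit import *
def green(n,tag):
    f=np.load(n+tag+".npz");p=f['p'].astype(float);d=f['d'];C=cloud(n,d)
    g=p[...,1]-.5*(p[...,0]+p[...,2])
    m=(g>22)&(d>0)&(C[...,2]>.03)&(C[...,2]<.12)&(C[...,1]>.1)&(C[...,1]<.45)&(C[...,0]<.8)&(C[...,0]>.3)
    return C[m],m
if __name__=="__main__":
    for n in ("scene","top"):
        for tag in "03":
            A,m=green(n,tag)
            for it in range(4):
                s=np.linalg.lstsq(np.c_[A[:,:2],np.ones(len(A))],A[:,2],rcond=None)[0]
                r=A[:,2]-np.c_[A[:,:2],np.ones(len(A))]@s; A=A[abs(r)<2.5*r.std()+1e-4]
            g=s[:2]; print(n,tag,len(A),"slope",np.degrees(np.arctan(np.hypot(*g))),"uphill dir",np.degrees(np.arctan2(g[1],g[0])),"res",r.std())
            hi=green(n,tag)[0]; R=cv2.minAreaRect((hi[:,:2]*1000).astype(np.float32)); print("  rect",R, "z at rect centre",s@[R[0][0]/1e3,R[0][1]/1e3,1])
E
python3 fs.py
```

```text
scene 0 924 slope 28.086932928185135 uphill dir 98.35334375732015 res 0.00498111367157301
  rect ((537.1845703125, 274.60113525390625), (256.6506652832031, 122.49447631835938), 8.166321754455566) z at rect centre 0.0617383607616274
scene 3 933 slope 28.081628641419744 uphill dir 98.12250817878693 res 0.004888866689517528
  rect ((535.4562377929688, 276.5582580566406), (256.4553527832031, 120.10244750976562), 8.77659797668457) z at rect centre 0.0628775530550621
top 0 1817 slope 29.83550373991527 uphill dir 98.40751437859399 res 0.002766001827666161
  rect ((536.5340576171875, 276.71551513671875), (248.5193634033203, 110.1816635131836), 8.436605453491211) z at rect centre 0.06366892507424482
top 3 1827 slope 29.756158770097603 uphill dir 98.48059387001683 res 0.0026754952787458558
  rect ((536.6170043945312, 276.8585510253906), (248.55079650878906, 109.19921112060547), 8.483955383300781) z at rect centre 0.06373820322458726
```

```bash
cat > ft.py <<'E'
from fit import *
YAW=np.radians(98.4); C0=np.array([.5365,.2765,.065])
u=np.array([np.cos(YAW)*np.cos(np.pi/6),np.sin(YAW)*np.cos(np.pi/6),.5])   # uphill
v=np.array([-np.sin(YAW),np.cos(YAW),0]); w=np.cross(u,v)
def build(P,flip,h0):
    def f(x): # x: s,t,heading,(dz along w)
        c,s=np.cos(x[2]+flip),np.sin(x[2]+flip)
        dz=x[3] if len(x)>3 else 0
        a=x[0]+c*P[:,0]-s*P[:,1]; b=x[1]+s*P[:,0]+c*P[:,1]
        return C0+a[:,None]*u+b[:,None]*v+(P[:,2]+h0+dz)[:,None]*w
    return f
def gmask(p,box):
    x0,y0,W,H=box; f=p[y0:y0+H,x0:x0+W].astype(float)
    g=f[...,1]-.5*(f[...,0]+f[...,2]); rb=abs(f[...,0]-f[...,2])
    m=np.clip(1-np.maximum(g-2,0)/20,0,1)*np.clip(1-(rb-8)/70,0,1)
    m[f.max(2)<60]=0
    hard=(m>.5).astype(np.uint8); k=cv2.getStructuringElement(cv2.MORPH_ELLIPSE,(7,7))
    cl=cv2.morphologyEx(cv2.copyMakeBorder(hard,9,9,9,9,cv2.BORDER_CONSTANT),cv2.MORPH_CLOSE,k)[9:-9,9:-9]
    m=np.maximum(m,cv2.erode(cl,np.ones((3,3),np.uint8)))
    nl,lab,st,_=cv2.connectedComponentsWithStats((m>.3).astype(np.uint8)); big=1+np.argmax(st[1:,4])
    return m*cv2.dilate((lab==big).astype(np.uint8),np.ones((3,3),np.uint8))
def lip(n,t,box):
    P=np.array([[a,t+b,c] for a in(-.066,-.056) for b in(-.05,.05) for c in(-.01,.014)])
    return hullmask(n,C0+P[:,[0]]*u+P[:,[1]]*v+P[:,[2]]*w,box)>.02
if __name__=="__main__":
    dbg=[]
    for name,P,flip,h0,t0,B in (("tray",tray_pts(),0,.0175,-.062,{"scene":(328,164,48,48),"top":(158,172,48,36)}),
                                ("lid",lid_pts(),np.pi,.010,.062,{"scene":(302,154,46,44),"top":(160,214,54,36)})):
        f=build(P,flip,h0); V=[]
        for n in B:
            p=np.load(n+"3.npz")['p']; m=gmask(p,B[n]); V.append([n,B[n],m,~lip(n,t0,B[n])])
        for vs in ([V[0]],[V[1]],V):
            sc=np.array([.001,.001,.02])
            cost=lambda x:sum((np.abs(hullmask(n,f(x*sc),b)-m)*k).sum() for n,b,m,k in vs)
            best=None
            for k in range(5):
                s=np.array([-3,t0*1e3,0])+(np.random.RandomState(k).randn(3)*2)
                r=minimize(cost,s,method='Nelder-Mead',options=dict(initial_simplex=np.vstack([s,s+[3,0,0],s+[0,3,0],s+[0,0,3]]),xatol=.01,fatol=.01,maxiter=400))
                if best is None or r.fun<best.fun: best=r
            x=best.x*sc; ctr=f(x).mean(0); T=C0+x[0]*u+x[1]*v+h0*w
            print(name,[q[0] for q in vs],"s,t mm",np.round(x[:2]*1e3,1),"head",np.degrees(x[2]).round(2),"centre",np.round(T,4),best.fun)
            if len(vs)==1:
                n,b,m,k=vs[0];x0,y0,W,H=b;p=np.load(n+"3.npz")['p'];hm=hullmask(n,f(x),b)
                a=[p[y0:y0+H,x0:x0+W,::-1],np.dstack([m*255,m*255,~k*255]),np.dstack([hm*255,m*255,~k*128])]
                dbg.append(np.hstack([cv2.resize(i.astype(np.uint8),(200,150),interpolation=0) for i in a]))
    cv2.imwrite("pics/dbg2.png",np.vstack(dbg))
E
python3 ft.py
```

```text
tray ['scene'] s,t mm [ -6.8 -62.9] head -0.02 centre [0.6009 0.2712 0.0768] 104.53142857142858
tray ['top'] s,t mm [ -3.8 -62.3] head 0.55 centre [0.5999 0.2737 0.0783] 21.33892857142857Traceback (most recent call last):
  File "ft.py", line 38, in <module>
    r=minimize(cost,s,method='Nelder-Mead',options=dict(initial_simplex=np.vstack([s,s+[3,0,0],s+[0,3,0],s+[0,0,3]]),xatol=.01,fatol=.01,maxiter=400))
    res = _minimize_neldermead(fun, x0, args, callback, bounds=bounds,
                               **options)
    fxr = func(xr)
    fx = function(np.copy(x), *(wrapper_args + args))
  File "ft.py", line 34, in <lambda>
    cost=lambda x:sum((np.abs(hullmask(n,f(x*sc),b)-m)*k).sum() for n,b,m,k in vs)
                  ~~~^^^^^^^^^^^^^^^^^^^^^^^^^^^^^^^^^^^^^^^^^^^^^^^^^^^^^^^^^^^^^
  File "ft.py", line 34, in <genexpr>
    cost=lambda x:sum((np.abs(hullmask(n,f(x*sc),b)-m)*k).sum() for n,b,m,k in vs)
                              ~~~~~~~~^^^^^^^^^^^^^
  File "fit.py", line 14, in hullmask
    uv=proj(n,W)
  File "h.py", line 10, in proj
    m=robot.camera_model(n);T=np.linalg.inv(m["pose"])
ValueError: time passes only in moves, steps and waits
```

```bash
python3 - <<'E'
from plant import robot
import pickle
pickle.dump({n:robot.camera_model(n) for n in("scene","top")},open("cam.pkl","wb"))
E
sed -i 's/robot.camera_model(n)/CAM[n]/; 2a import pickle; CAM=pickle.load(open("cam.pkl","rb"))' h.py; head -5 h.py; python3 ft.py
```

```text
import numpy as np,cv2
from plant import robot
import pickle; CAM=pickle.load(open("cam.pkl","rb"))
def cloud(n,d):
    m=CAM[n];K=m["camera_matrix"];D=m["dist"];T=m["pose"]
tray ['scene'] s,t mm [ -6.8 -62.9] head -0.02 centre [0.6009 0.2712 0.0768] 104.53142857142858
tray ['top'] s,t mm [ -3.8 -62.3] head 0.55 centre [0.5999 0.2737 0.0783] 21.33892857142857
tray ['scene', 'top'] s,t mm [ -4.8 -62.5] head 0.55 centre [0.6002 0.2729 0.0778] 138.33107142857145
lid ['scene'] s,t mm [-6.4 60.8] head -0.3 centre [0.4779 0.2572 0.0705] 47.81196428571429
lid ['top'] s,t mm [-3.2 61.7] head 0.31 centre [0.4766 0.2598 0.0721] 19.145267857142855
lid ['scene', 'top'] s,t mm [-4.  61.5] head 0.24 centre [0.4769 0.2591 0.0716] 84.48562500000001
```

View pics/dbg2.png

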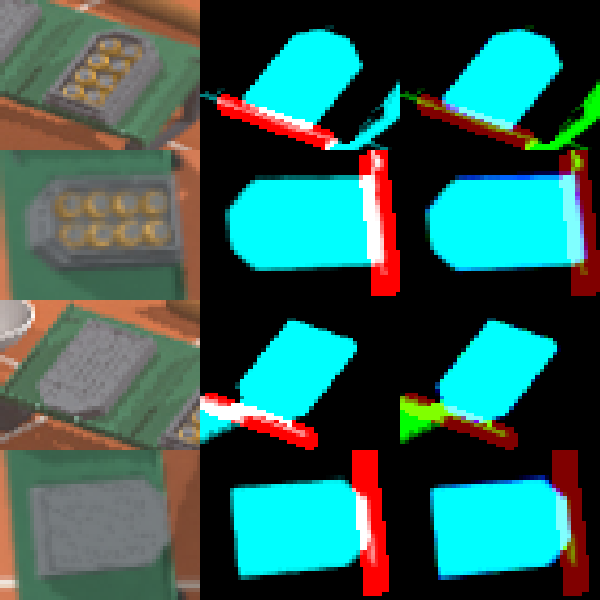

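```bash
cat > g.py <<'E'
from ft import *
def slope_R():
    y=-v; z=-w; x=np.cross(y,z); return Ro.from_matrix(np.c_[x,y,z])
TR=np.array([.6004,.2725,.0775]); LI=np.array([.4773,.2585,.0713])
E
python3 - <<'E'
from g import *
G=TR-(.0175-.004)*w
print(w,G,G+.09*w)
need(G+.09*w,slope_R())
E
```

```text
[ 0.07304151 -0.49463617  0.8660254 ] [0.59941394 0.27917759 0.06580866] [0.60598768 0.23466033 0.14375094]
t 7.65 pos [ 0.4331 -0.1194  0.2213] q [-0.38 -0.29  1.88 -0.    1.55 -0.63] F [ 0.4 -0.1  0.7]
shift [ 0.5763  1.1803 -0.2585] turn [ 0.6524  0.127  -0.131 ] other [ 0.21 -0.99  3.74] rows 8.031889176309031 3.5487315185317407
```

```bash
python3 -m handwheel '0.07 0.15 0 0.1 0.02 -0.02;0.14 0.3 0 0.24 0.05 -0.05;0.21 0.45 0 0.38 0.08 -0.08;0.28 0.6 0 0.52 0.1 -0.1;0.35 0.75 0 0.652 0.127 -0.131' -0.61
python3 -m handwheel '0.07 0.14 0 0 0 0;0.14 0.28 0 0 0 0;0.226 0.43 -0.1 0 0 0;0.226 0.43 -0.2 0 0 0;0.226 0.43 -0.2585 0 0 0'
python3 -m handwheel '0 0 0 0 0 0'
python3 - <<'E'
from g import *
G=TR-(.0175-.004)*w
need(G+.09*w,slope_R())
for n in ('scene','top'):
    p,d=robot.read_camera(n); cv2.imwrite(f'pics/{n}4.png',p[:,:,::-1]); np.savez(n+'4.npz',p=p,d=d)
need(G+.09*w,slope_R())
E
```

```text
t: 8.15
tool_pos: [0.5451, 0.1044, 0.2237]
orientation: [-1.773, -2.045, -0.48]
force: [-0.2, 0.5, -0.6]
opening: 0.0745
t: 8.65
tool_pos: [0.6101, 0.2336, 0.1418]
orientation: [-1.77, -2.048, -0.47]
force: [-1.1, 0.2, -0.3]
opening: 0.0747
t: 8.75
tool_pos: [0.6088, 0.2317, 0.1413]
orientation: [-1.772, -2.044, -0.468]
force: [0.3, -0.9, -0.3]
opening: 0.0746
t 8.75 pos [0.6088 0.2317 0.1413] q [-0.01  0.32  1.5   0.52  1.43 -0.26] F [ 0.3 -0.9 -0.3]
shift [-0.0094  0.0099  0.0082] turn [ 0.0032 -0.0062  0.0038] other [-0.3   1.97 -3.46] rows 0.0954099728634164 0.04148258521328749
t 8.85 pos [0.6114 0.2313 0.146 ] q [-0.01  0.32  1.5   0.52  1.43 -0.26] F [ 1.2 -0.1  0.1]
shift [-0.018   0.0113 -0.0074] turn [0.0021 0.0023 0.0057] other [-0.28  1.97 -3.46] rows 0.13511602474633835 0.03423223070747814
```

View pics/scene4.png

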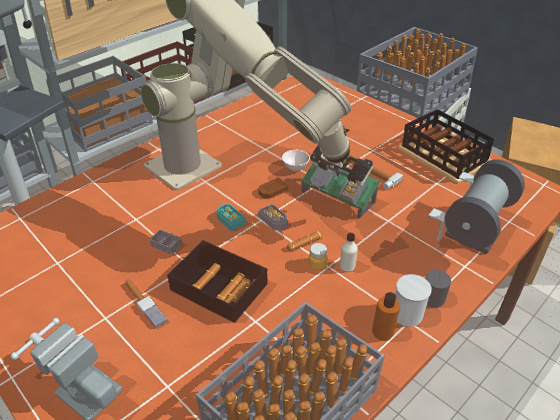

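```bash
python3 -m handwheel '-0.02 0.06 -0.09 0 0 0;-0.027 0.11 -0.18 0 0 0;-0.031 0.135 -0.225 0 0 0;-0.031 0.135 -0.225 0 0 0'
python3 -m handwheel '0 0 0 0 0 0'
python3 - <<'E'
from g import *
G=TR-(.0175-.004)*w
need(G,slope_R())
for n in ('scene','top'):
    p,d=robot.read_camera(n); cv2.imwrite(f'pics/{n}5.png',p[:,:,::-1]); np.savez(n+'5.npz',p=p,d=d)
p=np.load('scene5.npz')['p'];q=np.load('top5.npz')['p']
cv2.imwrite('pics/z5.png',np.hstack([cv2.resize(p[130:220,290:390,::-1],(400,360)),cv2.resize(q[150:240,140:240,::-1],(400,360))]))
need(G,slope_R())
E
```

```text
t: 9.25
tool_pos: [0.601, 0.2727, 0.0773]
orientation: [-1.773, -2.047, -0.473]
force: [-0.7, -0.8, 0.3]
opening: 0.075
t: 9.35
tool_pos: [0.6031, 0.2722, 0.0798]
orientation: [-1.774, -2.049, -0.478]
force: [-0.2, 1.0, 0.1]
opening: 0.0748
t 9.35 pos [0.6031 0.2722 0.0798] q [ 0.05  0.38  1.55  0.54  1.3  -0.26] F [-0.2  1.   0.1]
shift [-0.0123  0.0234 -0.0465] turn [0.002  0.0054 0.0049] other [-0.28  1.98 -3.46] rows 0.32099804749358046 0.03960430813164084
t 9.45 pos [0.6037 0.2721 0.0803] q [ 0.05  0.38  1.55  0.54  1.3  -0.26] F [-0.3  0.1 -0.1]
shift [-0.0144  0.0237 -0.0484] turn [0.0019 0.0072 0.0053] other [-0.28  1.98 -3.47] rows 0.33467688001090934 0.048020351273493536
```

View pics/z5.png

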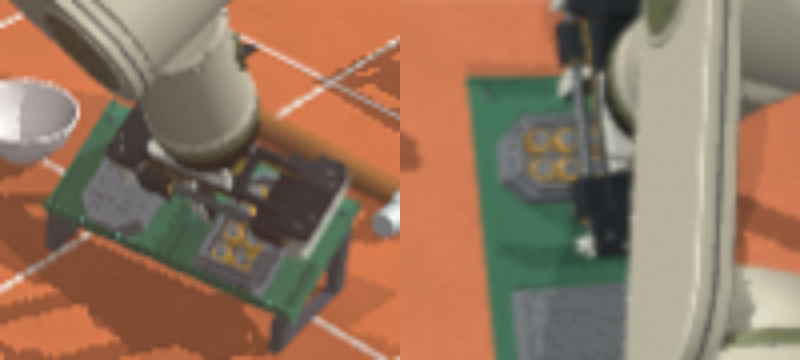

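```bash
python3 -m handwheel '-0.006 0.012 -0.023 0 0 0;-0.0115 0.023 -0.043 0 0 0;-0.0115 0.023 -0.043 0 0 0'
python3 -m handwheel '0 0 0 0 0 0;0 0 0 0 0 0;0 0 0 0 0 0;0 0 0 0 0 0;0 0 0 0 0 0' 1 25
python3 -m handwheel '0 0 0 0 0 0'
```

```text
t: 9.75
tool_pos: [0.5974, 0.2799, 0.0638]
orientation: [-1.773, -2.048, -0.473]
force: [-0.0, -0.2, 0.1]
opening: 0.075
t: 10.25
tool_pos: [0.5987, 0.2795, 0.0652]
orientation: [-1.773, -2.049, -0.476]
force: [0.4, -0.4, -0.6]
opening: 0.0598
t: 10.35
tool_pos: [0.5987, 0.2795, 0.0652]
orientation: [-1.773, -2.049, -0.476]
force: [0.4, -0.6, -0.3]
opening: 0.0594
```

```bash
python3 -m handwheel '0.003 -0.02 0.035 0 0 0;0.01 -0.066 0.115 0 0 0;0.02 -0.13 0.23 0 0 0;0.03 -0.2 0.35 0 0 0;0.03 -0.2 0.42 0 0 0'
python3 -m handwheel '0 0 0 0 0 0'
python3 - <<'E'
from g import *
need([.474,.0272,.2],down(-95.8+180))
for n in ('scene','top'):
    p,d=robot.read_camera(n); cv2.imwrite(f'pics/{n}6.png',p[:,:,::-1]); np.savez(n+'6.npz',p=p,d=d)
E
```

```text
t: 10.85
tool_pos: [0.6092, 0.2167, 0.1948]
orientation: [-1.777, -2.05, -0.478]
force: [0.7, 0.3, -2.4]
opening: 0.0596
t: 10.95
tool_pos: [0.6101, 0.2186, 0.196]
orientation: [-1.775, -2.053, -0.483]
force: [0.9, 0.2, -3.2]
opening: 0.0597
t 10.95 pos [0.6101 0.2186 0.196 ] q [-0.03  0.26  1.47  0.51  1.51 -0.23] F [ 0.9  0.2 -3.2]
shift [-0.4537 -0.6379  0.0132] turn [-0.5026 -0.5053  1.6465] other [-0.54  0.54 -2.25] rows 4.697560512593597 9.398851465115357
```

View pics/scene6.png

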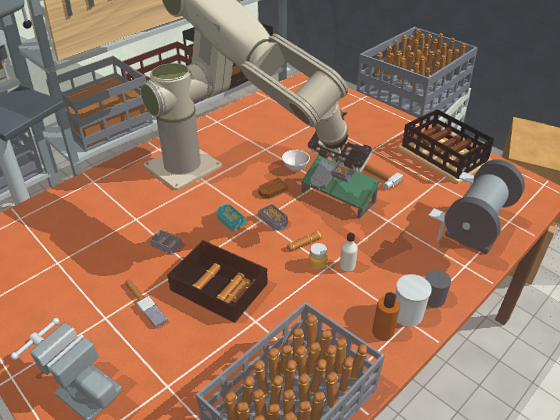

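```bash
python3 -m handwheel '-0.05 -0.1 0.03 -0.16 -0.024 0;-0.12 -0.2 0.03 -0.32 -0.048 0;-0.2 -0.3 0.03 -0.48 -0.072 0;-0.28 -0.4 0.03 -0.66 -0.097 0;-0.36 -0.5 0.03 -0.66 -0.097 0'
python3 -m handwheel '-0.04 -0.06 0 0 0 -0.19;-0.08 -0.1 0 0 0 -0.38;-0.09 -0.13 0 0 0 -0.57;-0.09 -0.13 0 0 0 -0.76;-0.09 -0.13 0 0 0 -0.95'
python3 -m handwheel '0 0 0 0 0 -0.19;0 0 0 0 0 -0.38;0 0 0 0 0 -0.57;0 0 0 0 0 -0.76;0 0 0 0 0 -0.95'
python3 -m handwheel '0 0 0 0 0 -0.19;0 0 0 0 0 -0.38;0 0 0 0 0 -0.416;0 0 0 0 0 -0.416'
python3 - <<'E'
from g import *
need([.474,.0272,.08],down(-95.8))
for n in ('scene','top'):
    p,d=robot.read_camera(n); cv2.imwrite(f'pics/{n}7.png',p[:,:,::-1]); np.savez(n+'7.npz',p=p,d=d)
need([.474,.0272,.08],down(-95.8))
E
```

```text
t: 11.55
tool_pos: [0.4971, 0.0716, 0.198]
orientation: [2.044, 2.379, -0.007]
force: [0.3, -0.4, -3.0]
opening: 0.0598
t: 12.05
tool_pos: [0.4708, 0.0308, 0.1974]
orientation: [2.783, 1.455, -0.007]
force: [0.0, -1.4, -2.9]
opening: 0.0603
t: 12.55
tool_pos: [0.4709, 0.0312, 0.1973]
orientation: [3.121, 0.342, -0.011]
force: [0.1, -0.1, -3.5]
opening: 0.0597
t: 12.95
tool_pos: [0.4715, 0.0309, 0.1983]
orientation: [3.135, -0.157, -0.009]
force: [-0.1, 0.1, -3.5]
opening: 0.0598
t 12.95 pos [0.4715 0.0309 0.1983] q [-0.04 -0.2   1.85 -0.    1.5   1.63] F [-0.1  0.1 -3.5]
shift [ 0.0084 -0.0125 -0.3943] turn [ 0.0033 -0.0075 -0.0016] other [0.01 0.01 4.  ] rows 2.367806622068583 0.04377449242311412
t 13.05 pos [0.472  0.0308 0.1991] q [-0.04 -0.21  1.85 -0.    1.5   1.63] F [ 0.5 -0.2 -3.7]
shift [ 0.0067 -0.0121 -0.3971] turn [ 0.0034 -0.0057 -0.0019] other [0.01 0.01 4.  ] rows 2.38380057687795 0.03606837722300297
```

View pics/scene7.png

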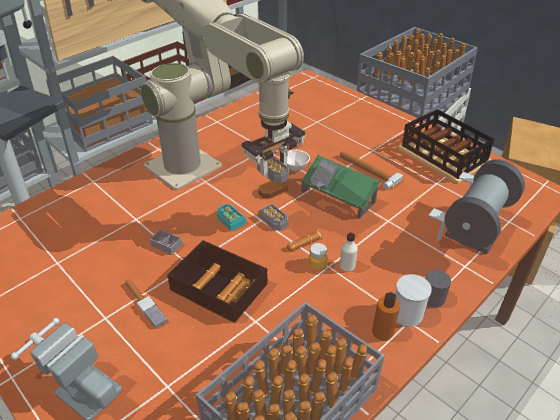

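View pics/top7.png

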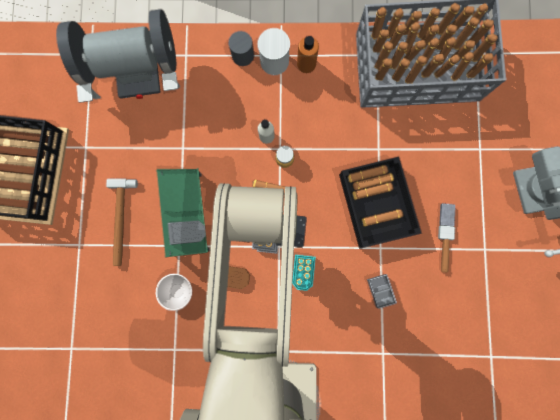

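```bash
python3 -m handwheel '0.007 -0.012 -0.1 0 0 0;0.007 -0.012 -0.25 0 0 0;0.007 -0.012 -0.4 0 0 0;0.007 -0.012 -0.4 0 0 0'
for i in 1 2; do python3 -m handwheel '0 0 0 0 0 0'; done
python3 - <<'E'
from g import *
for n in ('scene','top'):
    p,d=robot.read_camera(n); cv2.imwrite(f'pics/{n}8.png',p[:,:,::-1]); np.savez(n+'8.npz',p=p,d=d)
    need([.474,.0272,.08],down(-95.8))
p=np.load('scene8.npz')['p']
cv2.imwrite('pics/z8.png',cv2.resize(p[165:240,230:330,::-1],(800,600),interpolation=cv2.INTER_CUBIC))
E
```

```text
t: 13.45
tool_pos: [0.4687, 0.0273, 0.0732]
orientation: [3.135, -0.159, -0.024]
force: [-2.4, 0.5, -3.5]
opening: 0.0597
t: 13.55
tool_pos: [0.4738, 0.0271, 0.08]
orientation: [3.135, -0.16, -0.008]
force: [0.3, 0.1, -2.4]
opening: 0.06
t: 13.65
tool_pos: [0.4767, 0.027, 0.0829]
orientation: [3.135, -0.161, 0.002]
force: [1.2, -0.2, -2.4]
opening: 0.0598
t 13.7 pos [0.477  0.0269 0.0832] q [-0.05 -0.1   1.97 -0.    1.26  1.63] F [ 0.8 -0.7 -3. ]
shift [-0.0101  0.0009 -0.0108] turn [0.0039 0.0028 0.002 ] other [ 0.   -0.01 -4.  ] rows 0.08881019432977165 0.027170489703102995
t 13.75 pos [0.477  0.0269 0.0831] q [-0.05 -0.1   1.97 -0.    1.26  1.63] F [-0.1  0.5 -2.7]
shift [-0.0099  0.0009 -0.0103] turn [0.0039 0.0028 0.0023] other [ 0.   -0.01 -4.  ] rows 0.08588467036059057 0.027520615463265157
```

View pics/z8.png

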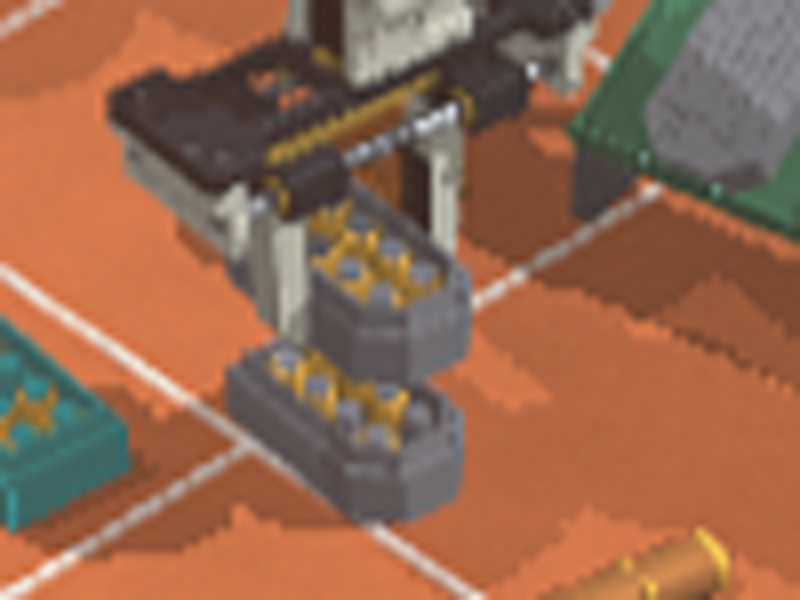

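View pics/top8.png

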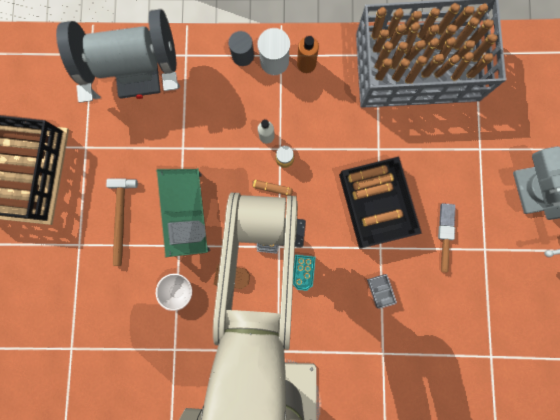

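```bash
cat > fh.py <<'E'
from fb import *
def held_fit(tag,P,h,basex,yaw,p0,box=(268,180,34,56),zfix=None,draw=True,basefn=basebuild,extra=None,thr=165):
    n="scene";p=np.load(n+tag+".npz")['p']; x0,y0,W,H=box
    f=p[y0:y0+H,x0:x0+W].astype(float); rb=f[...,0]-f[...,2]
    m=np.clip(1-(rb-5)/85,0,1); m[(f[...,0]>thr)&(f.min(2)>110)]=0
    hard=(m>.5).astype(np.uint8);k=cv2.getStructuringElement(cv2.MORPH_ELLIPSE,(5,5))
    cl=cv2.morphologyEx(cv2.copyMakeBorder(hard,9,9,9,9,cv2.BORDER_REPLICATE),cv2.MORPH_CLOSE,k)[9:-9,9:-9]
    m=np.maximum(m,cv2.erode(cl,np.ones((3,3),np.uint8)))
    bm=hullmask(n,basefn(basex),box)
    wt=np.ones_like(m)
    if extra is not None: wt=extra(x0,y0,W,H)
    def build(x):
        c,s=np.cos(yaw),np.sin(yaw); z=x[2] if zfix is None else zfix
        return np.c_[x[0]+c*P[:,0]-s*P[:,1],x[1]+s*P[:,0]+c*P[:,1],P[:,2]+z+h]
    sc=.001
    cost=lambda x:(np.abs(np.maximum(bm,hullmask(n,build(x*sc),box))-m)*wt).sum()
    best=None
    nd=3 if zfix is None else 2
    for k in range(6):
        s=np.array(p0[:nd])/sc+np.random.RandomState(k).randn(nd)*1.5
        r=minimize(cost,s,method='Nelder-Mead',options=dict(initial_simplex=np.vstack([s,s+3*np.eye(nd)]),xatol=.01,fatol=.01,maxiter=500))
        if best is None or r.fun<best.fun: best=r
    x=best.x*sc
    if draw:
        hm=np.maximum(bm,hullmask(n,build(x),box)); a=[p[y0:y0+H,x0:x0+W,::-1],np.dstack([m*255]*3),np.dstack([hm*255,m*255,wt*80])]
        cv2.imwrite(f"pics/dbg3_{tag}.png",np.hstack([cv2.resize(i.astype(np.uint8),(W*7,H*7),interpolation=0) for i in a]))
    return x,best.fun
if __name__=="__main__":
    B=(.4751,.0254,-np.radians(6.7))
    def ex(x0,y0,W,H):
        wt=np.ones((H,W)); 
        rr,cc=np.mgrid[y0:y0+H,x0:x0+W]
        wt[(rr<202)&(cc<288)]=0      # finger, gripper region
        wt[rr<194]=0
        wt[(rr<208)&(cc<271)]=0
        return wt
    for z in (None,.075,.079,.083):
        print(z,held_fit("8",tray_pts(),.0175,B,-np.radians(6.0),(.477,.027,.079),zfix=z,extra=ex,draw=(z==.079)))
E
python3 fh.py
```

```text
None (array([0.47802228, 0.02538732, 0.07751822]), np.float64(31.49375))
0.075 (array([0.4759858 , 0.02750444]), np.float64(31.446875))
0.079 (array([0.47919954, 0.02418309]), np.float64(31.49375))
0.083 (array([0.48247323, 0.02104067]), np.float64(31.61875))
```

View pics/dbg3_8.png

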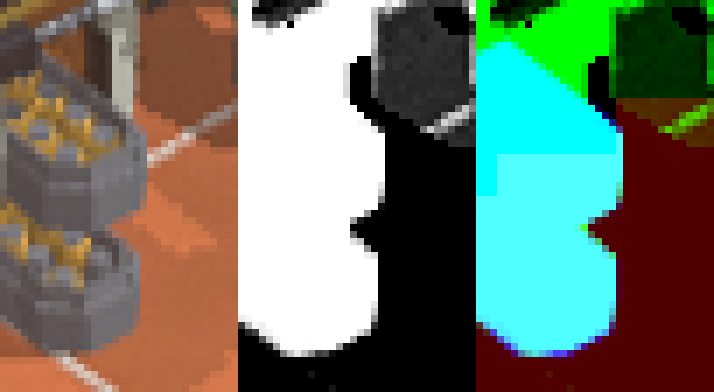

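```bash
python3 -m handwheel '-0.0167 0.006 -0.03 0 0 0;-0.0167 0.006 -0.07 0 0 0;-0.0167 0.006 -0.11 0 0 0;-0.0167 0.006 -0.13 0 0 0;-0.0167 0.006 -0.13 0 0 0'
python3 -m handwheel '0 0 0 0 0 0;0 0 0 0 0 0;0 0 0 0 0 0'
python3 - <<'E'
from g import *
for n in ('scene',):
    p,d=robot.read_camera(n); np.savez(n+'9.npz',p=p,d=d)
    need([.472,.0287,.0435],down(-95.8))
p=np.load('scene9.npz')['p']
cv2.imwrite('pics/z9.png',cv2.resize(p[165:240,230:330,::-1],(800,600),interpolation=cv2.INTER_CUBIC))
E
```

```text
t: 14.25
tool_pos: [0.4682, 0.0289, 0.0392]
orientation: [3.134, -0.162, -0.009]
force: [-1.6, -0.2, -2.9]
opening: 0.0595
t: 14.55
tool_pos: [0.4701, 0.0288, 0.0416]
orientation: [3.134, -0.162, -0.003]
force: [1.2, -0.6, -2.6]
opening: 0.0599
t 14.6 pos [0.4701 0.0288 0.0416] q [-0.05 -0.05  2.01 -0.    1.18  1.63] F [-0.1 -0.6 -3. ]
shift [ 0.0063 -0.0003  0.0064] turn [ 0.0037 -0.0024  0.0029] other [-0.   -0.01 -4.  ] rows 0.05402038966356888 0.027392177513280536
```

View pics/z9.png

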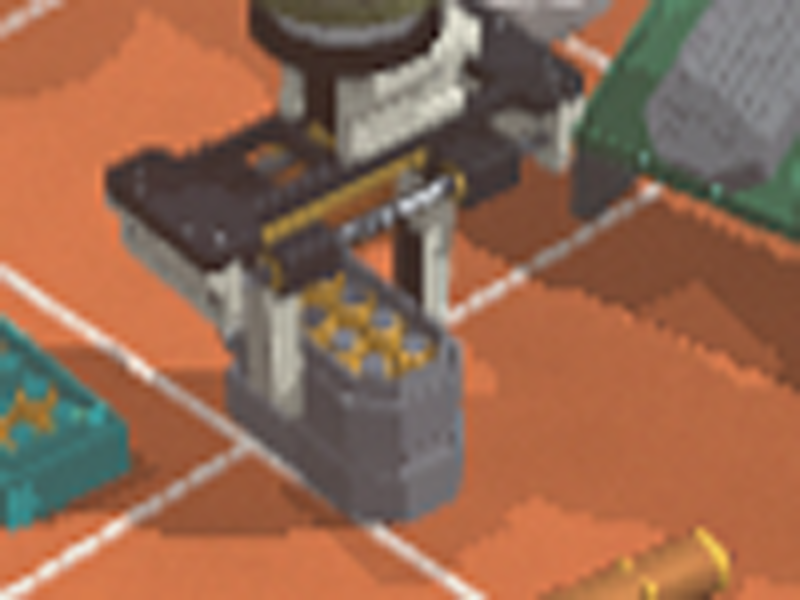

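```bash
cat > f9.py <<'E'
from fh import *
import sys
B=(.4751,.0254,-np.radians(6.7))
def ex(x0,y0,W,H):
    rr,cc=np.mgrid[y0:y0+H,x0:x0+W]; wt=np.ones((H,W))
    wt[(rr<206)&(cc<287)]=0; wt[rr<200]=0; wt[(rr<220)&(cc<271)]=0
    return wt
tag,z0=sys.argv[1],float(sys.argv[2])
for z in (z0-.002,z0,z0+.002):
    x,f=held_fit(tag,tray_pts(),.0175,B,-np.radians(6.0),(.475,.0254,z),zfix=z,extra=ex)
    print(z,"rel to base mm",((x-np.array(B[:2]))*1e3).round(1),f)
E
python3 f9.py 9 .038
```

```text
0.036 rel to base mm [-2.5  0.2] 12.701470588235294
0.038 rel to base mm [-0.9 -1.4] 12.701470588235294
0.04 rel to base mm [ 0.8 -3.2] 12.701470588235294
```

```bash
python3 -m handwheel '0.0055 0.002 0 0 0 0;0.0055 0.002 -0.008 0 0 0;0.0055 0.002 -0.016 0 0 0;0.0055 0.002 -0.016 0 0 0'
python3 -m handwheel '0 0 0 0 0 0;0 0 -0.006 0 0 0;0 0 -0.012 0 0 0;0 0 -0.012 0 0 0'
python3 -m handwheel '0 0 0 0 0 0'
```

```text
t: 15.0
tool_pos: [0.4708, 0.0294, 0.0357]
orientation: [3.134, -0.162, -0.006]
force: [0.2, -0.3, -3.7]
opening: 0.0601
t: 15.4
tool_pos: [0.471, 0.0294, 0.0323]
orientation: [3.134, -0.162, -0.005]
force: [-0.2, 0.2, -3.5]
opening: 0.0601
t: 15.5
tool_pos: [0.4712, 0.0294, 0.0326]
orientation: [3.134, -0.162, -0.004]
force: [-0.4, 0.2, -3.1]
opening: 0.0598
```

```bash
python3 -m handwheel '0 0 -0.006 0 0 0;0 0 -0.006 0 0 0;0 0 -0.006 0 0 0'
python3 -m handwheel '0 0 -0.005 0 0 0;0 0 -0.005 0 0 0;0 0 -0.005 0 0 0'
```

```text
t: 15.8
tool_pos: [0.4712, 0.0294, 0.0308]
orientation: [3.134, -0.162, -0.004]
force: [0.1, -0.7, -3.3]
opening: 0.0597
t: 16.1
tool_pos: [0.4716, 0.0294, 0.0298]
orientation: [3.134, -0.162, -0.003]
force: [-2.5, 1.2, 3.4]
opening: 0.0597
```

```bash
python3 -m handwheel '0 0 -0.003 0 0 0;0 0 -0.003 0 0 0'
python3 -m handwheel '0 0 0 0 0 0;0 0 0 0 0 0;0 0 0 0 0 0' -0.6
python3 -m handwheel '0 0 0 0 0 0'
python3 - <<'E'
from g import *
for n in ('scene','top'):
    p,d=robot.read_camera(n); np.savez(n+'10.npz',p=p,d=d)
p=np.load('scene10.npz')['p']
cv2.imwrite('pics/z10.png',cv2.resize(p[165:240,230:330,::-1],(800,600),interpolation=cv2.INTER_CUBIC))
E
python3 f9.py 10 .026
```

```text
t: 16.3
tool_pos: [0.4716, 0.0294, 0.0298]
orientation: [3.134, -0.162, -0.004]
force: [-7.7, -0.7, 14.8]
opening: 0.0595
t: 16.6
tool_pos: [0.4714, 0.0294, 0.0284]
orientation: [3.134, -0.162, -0.004]
force: [0.4, 0.6, -0.4]
opening: 0.0738
t: 16.7
tool_pos: [0.4713, 0.0294, 0.0283]
orientation: [3.134, -0.162, -0.004]
force: [-0.5, -1.0, -0.2]
opening: 0.0742
0.024 rel to base mm [-3.9  3.1] 14.823529411764707
0.026 rel to base mm [-2.6  1.7] 14.807904411764707
0.027999999999999997 rel to base mm [-1.   0.1] 14.761029411764707
```

View pics/z10.png

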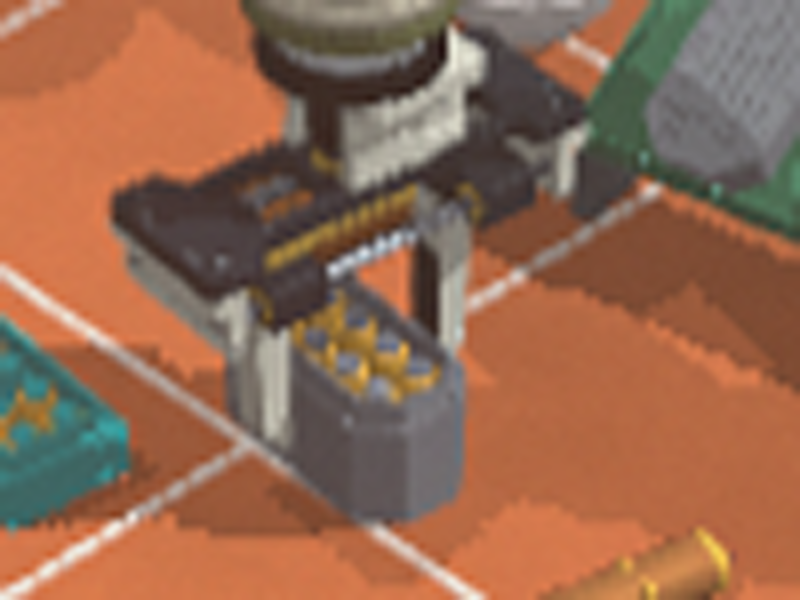

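```bash
python3 -m handwheel '0 0 0.05 0 0 0;0 0 0.15 0 0 0;0 0 0.3 0 0 0;0 0 0.45 0 0 0;0 0 0.6 0 0 0'
python3 -m handwheel '0 0.1 0 0 0 0.19;0 0.2 0 0 0 0.38;0 0.3 0 0 0 0.57;0 0.4 0 0 0 0.76;0 0.5 0 0 0 0.95'
python3 - <<'E'
from g import *
for n in ('scene','top'):
    p,d=robot.read_camera(n); np.savez(n+'11.npz',p=p,d=d)
p=np.load('scene11.npz')['p'];q=np.load('top11.npz')['p']
cv2.imwrite('pics/z11.png',np.hstack([cv2.resize(p[165:240,225:325,::-1],(400,300),interpolation=cv2.INTER_CUBIC),cv2.resize(q[200:275,220:320,::-1],(400,300),interpolation=cv2.INTER_CUBIC)]))
cv2.imwrite('pics/top11.png',q[...,::-1])
E
```

```text
t: 17.3
tool_pos: [0.4709, 0.0294, 0.2101]
orientation: [3.134, -0.162, -0.004]
force: [1.4, 0.2, 0.7]
opening: 0.0742
t: 17.8
tool_pos: [0.4711, 0.1806, 0.2084]
orientation: [2.974, 1.0, -0.002]
force: [0.6, 0.1, -0.5]
opening: 0.0743
```

View pics/z11.png

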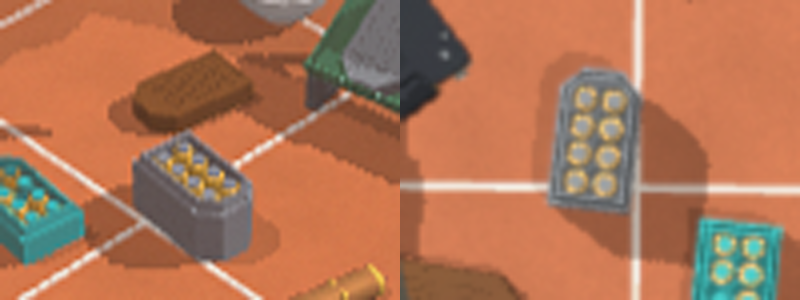

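View pics/top11.png

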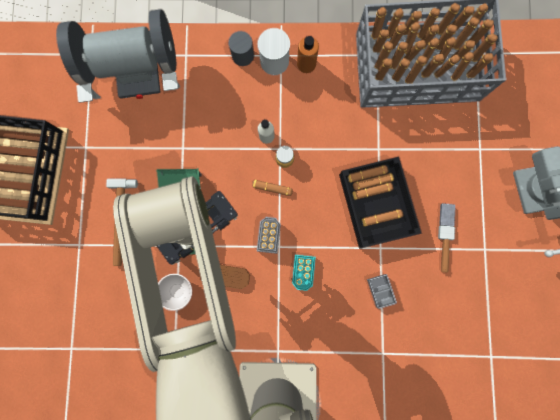

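```bash
cat > f11.py <<'E'
from fb import *
def stackpts():
    return np.vstack([np.c_[outline(0),np.zeros(6)],np.c_[outline(0),np.full(6,.052)],np.c_[outline(.0058),np.full(6,.061)]])
def sb(x):
    c,s=np.cos(x[2]),np.sin(x[2]);P=stackpts()
    return np.c_[x[0]+c*P[:,0]-s*P[:,1],x[1]+s*P[:,0]+c*P[:,1],P[:,2]]
if __name__=="__main__":
    B={"scene":(250,190,48,48),"top":(250,208,40,54)}; db=[]
    for n in B:
        p=np.load(n+"11.npz")['p'];m=softmask(p,B[n],"table")
        x,f=fitpose([(n,B[n],m)],sb,(.4727,.0287,-.1),np.array([.001,.001,.02])); print(n,x[:2].round(4),np.degrees(x[2]).round(2),f)
        x0,y0,W,H=B[n];hm=hullmask(n,sb(x),B[n]);db.append(np.hstack([cv2.resize(i.astype(np.uint8),(270,270),interpolation=0) for i in (p[y0:y0+H,x0:x0+W,::-1],np.dstack([hm*255,m*255,m*0]))]))
    cv2.imwrite("pics/dbg11.png",np.vstack(db))
E
python3 f11.py
python3 - <<'E'
from g import *
LI=np.array([.4766,.2598,.0721])
G=LI-(.010-.003)*w; print(G)
need(G+.1*w,slope_R())
E
```

```text
scene [0.4742 0.026 ] -7.03 53.89319852941176
top [0.473  0.0288] -5.29 19.52169117647059
[0.47608871 0.26326245 0.06603782]
t 17.9 pos [0.4708 0.1823 0.2083] q [ 0.27 -0.12  1.76 -0.    1.5   1.19] F [ 0.3 -0.6 -0.1]
shift [ 0.0419  0.1049 -0.1856] turn [ 0.6506 -0.2623  1.3269] other [ 0.3   0.74 -2.57] rows 1.3038180777232684 7.862700345957139
```

View pics/dbg11.png

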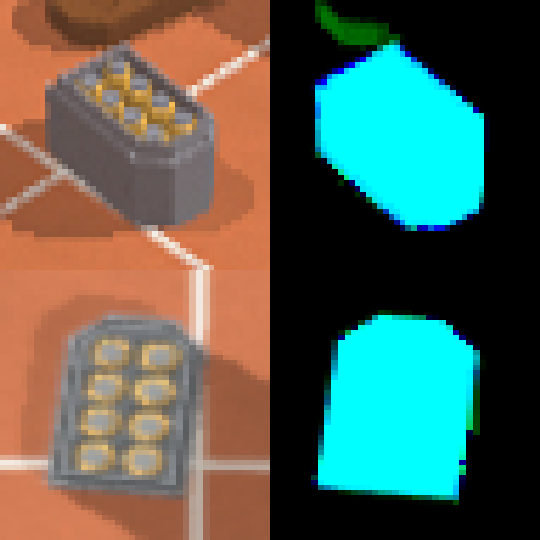

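```bash
python3 -m handwheel '0 0 0 0 0 0.19;0 0 0 0 0 0.38;0 0 0 0 0 0.57;0 0 0 0 0 0.76;0 0 0 0 0 0.95' -0.6
python3 -m handwheel '0.02 0.05 0 0 0 0.19;0.04 0.1 0 0 0 0.38;0.042 0.105 0 0 0 0.414'
python3 -m handwheel '0 0 0 0.16 0.024 0;0 0 -0.05 0.32 0.048 0;0 0 -0.1 0.48 0.072 0;0 0 -0.18 0.66 0.097 0;0 0 -0.18 0.66 0.097 0'
python3 -m handwheel '0 0 0 0 0 0;0 0 0 0 0 0'
python3 - <<'E'
from g import *
LI=np.array([.4766,.2598,.0721])
G=LI-(.010-.003)*w; print(G)
need(G+.1*w,slope_R())
for n in ('scene',):
    p,d=robot.read_camera(n); cv2.imwrite(f'pics/{n}12.png',p[:,:,::-1]); np.savez(n+'12.npz',p=p,d=d)
need(G+.1*w,slope_R())
need(G,slope_R())
E
```

```text
t: 18.4
tool_pos: [0.4713, 0.1786, 0.2083]
orientation: [2.407, 2.012, -0.001]
force: [0.0, 0.5, -0.7]
opening: 0.0744
t: 18.7
tool_pos: [0.4842, 0.2112, 0.2083]
orientation: [2.052, 2.374, 0.001]
force: [-0.5, -0.5, 1.0]
opening: 0.0745
t: 19.2
tool_pos: [0.4813, 0.2074, 0.1492]
orientation: [-1.782, -2.03, -0.469]
force: [-0.7, -0.7, -0.8]
opening: 0.0744
t: 19.4
tool_pos: [0.4846, 0.211, 0.156]
orientation: [-1.777, -2.048, -0.474]
force: [0.2, -0.5, 0.1]
opening: 0.0746
[0.47608871 0.26326245 0.06603782]
t 19.4 pos [0.4846 0.211  0.156 ] q [-0.05 -0.03  1.86  0.51  1.43 -0.3 ] F [ 0.2 -0.5  0.1]
shift [-0.004   0.0093 -0.0111] turn [0.0053 0.0039 0.0072] other [-0.28  1.97 -3.46] rows 0.09020020498695099 0.05102203607393188
t 19.45 pos [0.4847 0.2115 0.1563] q [-0.05 -0.03  1.86  0.51  1.43 -0.3 ] F [-0.4  0.2  0.3]
shift [-0.0044  0.0076 -0.0123] turn [0.0049 0.0053 0.0053] other [-0.28  1.97 -3.47] rows 0.09068217413175007 0.04710669685637254
t 19.45 pos [0.4847 0.2115 0.1563] q [-0.05 -0.03  1.86  0.51  1.43 -0.3 ] F [-0.4  0.2  0.3]
shift [-0.0288  0.1724 -0.301 ] turn [0.0049 0.0053 0.0053] other [-0.28  1.97 -3.47] rows 2.0884719483722383 0.04710669685637254
```

View pics/scene12.png

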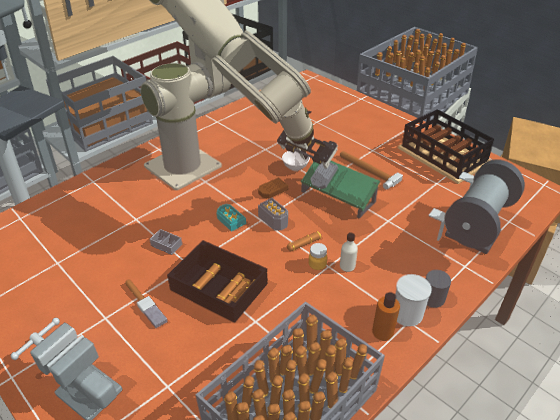

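```bash
python3 -m handwheel '-0.008 0.05 -0.09 0 0 0;-0.016 0.1 -0.175 0 0 0;-0.024 0.145 -0.255 0 0 0;-0.026 0.157 -0.275 0 0 0;-0.026 0.157 -0.275 0 0 0'
python3 -m handwheel '0 0 0 0 0 0;0 0 0 0 0 0'
python3 - <<'E'
from g import *
print(ray("top",[(174,291)],.02))
LI=np.array([.4766,.2598,.0721])
G=LI-(.010-.003)*w
for n in ('scene','top'):
    p,d=robot.read_camera(n); np.savez(n+'13.npz',p=p,d=d)
need(G,slope_R())
p=np.load('scene13.npz')['p'];q=np.load('top13.npz')['p']
cv2.imwrite('pics/z13.png',np.hstack([cv2.resize(p[130:220,280:380,::-1],(400,360)),cv2.resize(q[180:270,140:240,::-1],(400,360))]))
E
```

```text
t: 19.95
tool_pos: [0.4754, 0.2593, 0.0724]
orientation: [-1.772, -2.049, -0.473]
force: [-0.4, -0.4, 0.7]
opening: 0.0739
t: 20.15
tool_pos: [0.4776, 0.2579, 0.0739]
orientation: [-1.775, -2.049, -0.478]
force: [0.2, 0.0, 0.2]
opening: 0.0746
[[0.30696467 0.30276782 0.02      ]]
t 20.25 pos [0.4773 0.2577 0.0733] q [ 0.04  0.07  1.93  0.55  1.25 -0.31] F [-0.9  0.7 -0.3]
shift [-0.0039  0.0186 -0.0243] turn [0.0025 0.0049 0.0066] other [-0.28  1.97 -3.46] rows 0.18476434844972564 0.04489296995659944
```

View pics/z13.png

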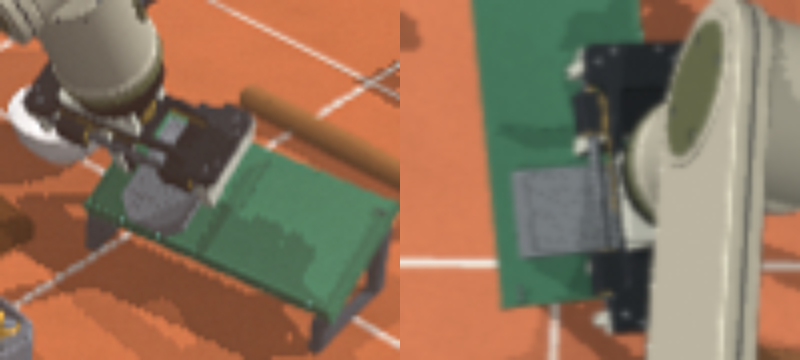

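Gripper straddles the lid (top-view fingers at about y=145 and 260 in the crop, lid between). Final approach and grip, gently.

```bash
python3 -m handwheel '-0.002 0.009 -0.012 0 0 0;-0.004 0.0186 -0.024 0 0 0;-0.004 0.0186 -0.024 0 0 0'
python3 -m handwheel '0 0 0 0 0 0;0 0 0 0 0 0;0 0 0 0 0 0;0 0 0 0 0 0;0 0 0 0 0 0' 1 15
python3 -m handwheel '0 0 0 0 0 0'
```

```text
t: 20.55
tool_pos: [0.4742, 0.2637, 0.064]
orientation: [-1.774, -2.046, -0.473]
force: [-0.7, -0.2, -1.0]
opening: 0.0742
t: 21.05
tool_pos: [0.4749, 0.2636, 0.0648]
orientation: [-1.775, -2.047, -0.475]
force: [-0.1, 0.6, -1.1]
opening: 0.0598
t: 21.15
tool_pos: [0.4749, 0.2636, 0.0648]
orientation: [-1.775, -2.047, -0.475]
force: [-0.3, 0.3, -1.4]
opening: 0.0601
```

```bash
python3 -m handwheel '0.003 -0.02 0.035 0 0 0;0.01 -0.066 0.115 0 0 0;0.02 -0.13 0.23 0 0 0;0.03 -0.2 0.35 0 0 0;0.03 -0.2 0.46 0 0 0'
python3 -m handwheel '0 -0.1 0 -0.16 -0.024 0;0 -0.2 0 -0.32 -0.048 0;0 -0.3 0 -0.48 -0.072 0;0 -0.4 0 -0.66 -0.097 0;0 -0.5 0 -0.66 -0.097 0'
python3 -m handwheel '0 -0.05 0 0 0 0.19;0 -0.08 0 0 0 0.38;0 -0.08 0 0 0 0.57;0 -0.08 0 0 0 0.76;0 -0.08 0 0 0 0.95'
python3 -m handwheel '0 0 0 0 0 0.19;0 0 0 0 0 0.38;0 0 0 0 0 0.57;0 0 0 0 0 0.734;0 0 0 0 0 0.734'
python3 -m handwheel '0 0 0 0 0 0;0 0 0 0 0 0'
python3 - <<'E'
from g import *
for n in ('scene',):
    p,d=robot.read_camera(n); cv2.imwrite(f'pics/{n}14.png',p[:,:,::-1]); np.savez(n+'14.npz',p=p,d=d)
need([.473,.029,.1],down(84.1))
E
```

```text
t: 21.65
tool_pos: [0.4845, 0.2011, 0.2051]
orientation: [-1.778, -2.047, -0.475]
force: [0.4, 1.1, -0.9]
opening: 0.0598
t: 22.15
tool_pos: [0.484, 0.0549, 0.2047]
orientation: [2.045, 2.373, -0.002]
force: [-0.4, -0.9, -1.6]
opening: 0.0599
t: 22.65
tool_pos: [0.4838, 0.029, 0.2036]
orientation: [1.041, 2.96, 0.003]
force: [-0.4, 0.6, -0.3]
opening: 0.0604
t: 23.15
tool_pos: [0.4838, 0.0292, 0.2035]
orientation: [0.163, 3.134, 0.004]
force: [-0.5, 0.7, -1.3]
opening: 0.0598
t: 23.35
tool_pos: [0.4839, 0.0295, 0.2031]
orientation: [0.17, 3.134, 0.005]
force: [0.2, -0.1, -0.0]
opening: 0.0596
t 23.4 pos [0.4839 0.0295 0.203 ] q [-0.05 -0.18  1.82  0.    1.5  -1.51] F [-0.3  0.  -0.4]
shift [-0.0363 -0.0016 -0.3433] turn [-0.0035  0.0038  0.0061] other [ 0.01  0.01 -3.99] rows 2.07146512579148 0.04170400723019326
```

View pics/scene14.png

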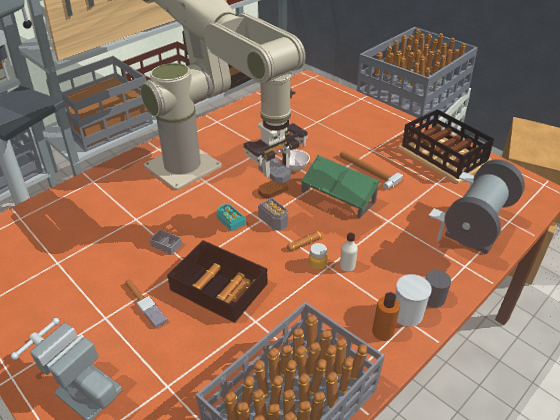

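```bash
python3 -m handwheel '-0.012 -0.001 -0.12 0 0 0;-0.024 -0.001 -0.24 0 0 0;-0.0363 -0.001 -0.33 0 0 0.006;-0.0363 -0.001 -0.373 0 0 0.006;-0.0363 -0.001 -0.373 0 0 0.006'
python3 -m handwheel '0 0 0 0 0 0;0 0 0 0 0 0;0 0 0 0 0 0'
python3 - <<'E'
from g import *
for n in ('scene','top'):
    p,d=robot.read_camera(n); np.savez(n+'15.npz',p=p,d=d)
    need([.473,.029,.074],down(84.1))
p=np.load('scene15.npz')['p']
cv2.imwrite('pics/z15.png',cv2.resize(p[160:235,230:330,::-1],(800,600),interpolation=cv2.INTER_CUBIC))
E
cat > f15.py <<'E'
from fh import *
from f11 import sb
import sys
B=(.4742,.026,-np.radians(6.5))
def ex(x0,y0,W,H):
    rr,cc=np.mgrid[y0:y0+H,x0:x0+W]; wt=np.ones((H,W)); r=int(sys.argv[3])
    wt[(rr<r)&(cc<287)]=0; wt[rr<r-6]=0; wt[(rr<r+14)&(cc<271)]=0
    return wt
tag,z0=sys.argv[1],float(sys.argv[2])
for z in (z0-.002,z0,z0+.002):
    x,f=held_fit(tag,lid_pts(),.01,B,-np.radians(6.0),(.475,.0254,z),zfix=z,extra=ex,basefn=sb)
    print(z,"rel to stack mm",((x-np.array(B[:2]))*1e3).round(1),f)
E
python3 f15.py 15 .087 196
```

```text
t: 23.9
tool_pos: [0.4715, 0.0293, 0.0891]
orientation: [-0.159, -3.137, -0.005]
force: [-1.0, -0.1, -0.8]
opening: 0.0596
t: 24.2
tool_pos: [0.4744, 0.0292, 0.0926]
orientation: [0.158, 3.132, 0.005]
force: [0.1, 0.3, -1.0]
opening: 0.06
t 24.25 pos [0.4741 0.0292 0.0923] q [-0.05 -0.12  1.97  0.    1.28 -1.52] F [-0.4 -0.5 -1.1]
shift [-0.0037 -0.0008 -0.0609] turn [-0.0034  0.0065 -0.0031] other [-0.01 -0.01  4.  ] rows 0.3663863316224335 0.042070793073946074
t 24.3 pos [0.4738 0.0293 0.092 ] q [-0.05 -0.12  1.97  0.    1.28 -1.52] F [ 0.4  0.1 -0.7]
shift [-0.0027 -0.0009 -0.0599] turn [-0.0035  0.0059 -0.0032] other [-0.01 -0.01  4.  ] rows 0.35967492493536385 0.039346283522958735
0.08499999999999999 rel to stack mm [-4.5  3.8] 34.14154411764706
0.087 rel to stack mm [-2.8  2.1] 34.06341911764706
0.089 rel to stack mm [-1.   0.4] 34.06341911764706
```

View pics/z15.png

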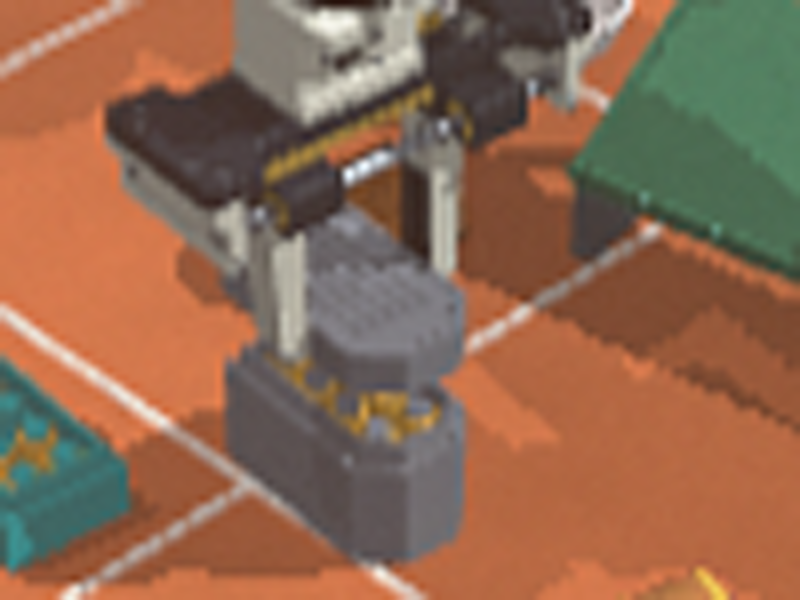

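View pics/dbg3_15.png

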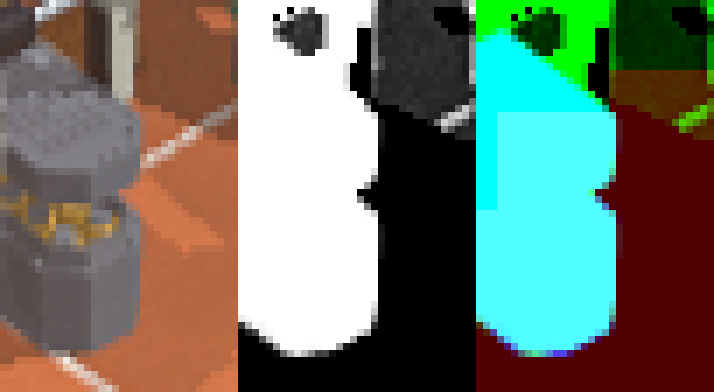

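```bash
python3 -m handwheel '0 0 -0.03 0 0 0;0 0 -0.06 0 0 0;0 0 -0.085 0 0 0;0 0 -0.085 0 0 0;0 0 -0.085 0 0 0'
python3 -m handwheel '0 0 0 0 0 0;0 0 0 0 0 0;0 0 0 0 0 0'
python3 - <<'E'
from g import *
for n in ('scene',):
    p,d=robot.read_camera(n); np.savez(n+'16.npz',p=p,d=d)
    need([.473,.029,.0542],down(84.1))
p=np.load('scene16.npz')['p']
cv2.imwrite('pics/z16.png',cv2.resize(p[160:235,230:330,::-1],(800,600),interpolation=cv2.INTER_CUBIC))
E
python3 f15.py 16 .064 202
```

```text
t: 24.8
tool_pos: [0.4726, 0.0293, 0.0649]
orientation: [0.158, 3.136, 0.005]
force: [0.5, -0.2, -0.4]
opening: 0.0598
t: 25.1
tool_pos: [0.4732, 0.0293, 0.0657]
orientation: [0.157, 3.135, 0.005]
force: [0.3, -0.6, -0.1]
opening: 0.0602
t 25.15 pos [0.4732 0.0293 0.0656] q [-0.05 -0.08  2.    0.    1.23 -1.52] F [0.4 1.  0.1]
shift [-0.0005 -0.0009 -0.0381] turn [-0.0035  0.004  -0.0033] other [-0.01 -0.01  4.  ] rows 0.22855710258086837 0.03305505644969157
0.062 rel to stack mm [-1.5  0.6] 16.130698529411767
0.064 rel to stack mm [ 0.2 -1.3] 16.146323529411767
0.066 rel to stack mm [ 1.9 -3. ] 16.130698529411767
```

View pics/z16.png

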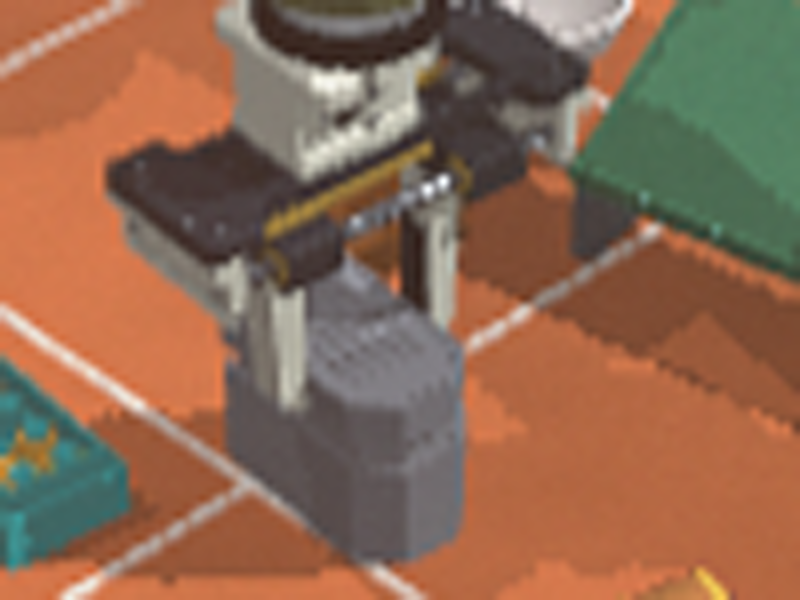

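Aligned with the stack (right edges at x≈463 in both). Lowering gently.

```bash
python3 -m handwheel '0 0 -0.006 0 0 0;0 0 -0.012 0 0 0;0 0 -0.018 0 0 0;0 0 -0.018 0 0 0'
python3 -m handwheel '0 0 -0.005 0 0 0;0 0 -0.01 0 0 0;0 0 -0.01 0 0 0;0 0 -0.01 0 0 0'
python3 -m handwheel '0 0 -0.005 0 0 0;0 0 -0.005 0 0 0;0 0 -0.005 0 0 0'
```

```text
t: 25.55
tool_pos: [0.4728, 0.0293, 0.0596]
orientation: [0.158, 3.135, 0.005]
force: [-1.0, 0.2, 0.7]
opening: 0.0599
t: 25.95
tool_pos: [0.4731, 0.0293, 0.057]
orientation: [0.157, 3.135, 0.005]
force: [-0.1, -0.3, -0.5]
opening: 0.0597
t: 26.25
tool_pos: [0.4732, 0.0293, 0.0556]
orientation: [0.157, 3.135, 0.005]
force: [2.4, 0.1, -1.4]
opening: 0.0596
```

```bash
python3 -m handwheel '0 0 -0.004 0 0 0;0 0 -0.004 0 0 0;0 0 -0.004 0 0 0'
python3 -m handwheel '0 0 -0.003 0 0 0;0 0 -0.003 0 0 0;0 0 -0.003 0 0 0'
```

```text
t: 26.55
tool_pos: [0.4734, 0.0293, 0.0546]
orientation: [0.157, 3.134, 0.005]
force: [2.4, 0.3, 2.8]
opening: 0.0603
t: 26.85
tool_pos: [0.4735, 0.0292, 0.0544]
orientation: [0.157, 3.134, 0.004]
force: [-1.5, 0.1, 10.4]
opening: 0.0594
```

```bash
python3 -m handwheel '0 0 0 0 0 0;0 0 0 0 0 0;0 0 0 0 0 0;0 0 0 0 0 0' -0.6
python3 -m handwheel '0 0 0.04 0 0 0;0 0 0.1 0 0 0;0 0 0.25 0 0 0;0 0 0.4 0 0 0;0 0 0.5 0 0 0'
python3 -m handwheel '0 -0.16 0 0 0 0;0 -0.32 0 0 0 0;0 -0.48 0 0 0 0;0 -0.64 0 0 0 0;0 -0.8 0 0 0 0'
python3 -m handwheel '0 0 0 0 0 0;0 0 0 0 0 0'
python3 - <<'E'
from g import *
for n in ('scene','top'):
    p,d=robot.read_camera(n); np.savez(n+'17.npz',p=p,d=d); cv2.imwrite(f'pics/{n}17.png',p[:,:,::-1])
p=np.load('scene17.npz')['p'];q=np.load('top17.npz')['p']
cv2.imwrite('pics/z17.png',np.hstack([cv2.resize(p[165:240,225:325,::-1],(400,300),interpolation=cv2.INTER_CUBIC),cv2.resize(q[200:275,220:320,::-1],(400,300),interpolation=cv2.INTER_CUBIC)]))
E
```

```text
t: 27.25
tool_pos: [0.4726, 0.0293, 0.053]
orientation: [0.158, 3.136, 0.005]
force: [-0.4, 0.1, -0.0]
opening: 0.0744
t: 27.75
tool_pos: [0.4739, 0.0293, 0.2078]
orientation: [0.157, 3.131, 0.005]
force: [1.3, -0.3, 0.2]
opening: 0.0746
t: 28.25
tool_pos: [0.4728, -0.2126, 0.2046]
orientation: [0.157, 3.134, 0.004]
force: [0.1, -0.4, 0.1]
opening: 0.0745
t: 28.45
tool_pos: [0.4727, -0.2116, 0.2039]
orientation: [0.162, 3.135, 0.005]
force: [-0.0, 0.2, -0.5]
opening: 0.0744
```

View pics/z17.png

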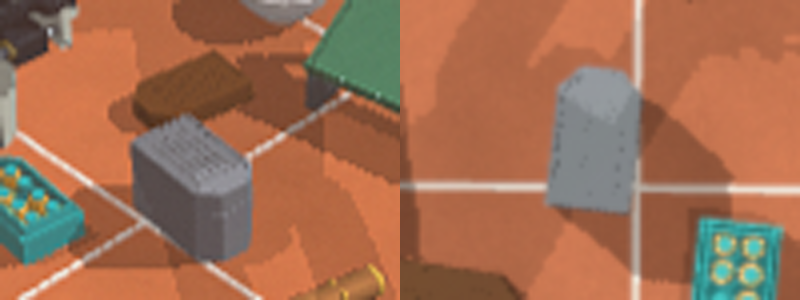

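View pics/scene17.png

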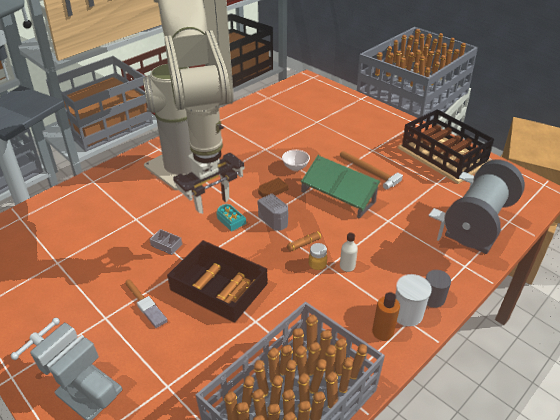

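```bash
python3 - <<'E'
from fb import *
from fit import *
P=np.vstack([np.c_[outline(0),np.zeros(6)],np.c_[outline(0),np.full(6,.072)]])
def sb(x):
    c,s=np.cos(x[2]),np.sin(x[2]); return np.c_[x[0]+c*P[:,0]-s*P[:,1],x[1]+s*P[:,0]+c*P[:,1],P[:,2]]
for n,B in (("scene",(250,186,48,52)),("top",(250,208,40,54))):
    f=np.load(n+"17.npz");p=f['p'];m=softmask(p,B,"table")
    x,c=fitpose([(n,B,m)],sb,(.4727,.0287,-.1),np.array([.001,.001,.02])); print(n,x[:2].round(4),np.degrees(x[2]).round(2),c)
    C=cloud(n,f['d']);xx=x if n=="top" else x
    cc,s=np.cos(x[2]),np.sin(x[2]); dx=C[...,0]-x[0];dy=C[...,1]-x[1]; a=cc*dx+s*dy;b=-s*dx+cc*dy
    k=(f['d']>0)&(abs(a)<.03)&(abs(b)<.02)&(C[...,2]>.06)&(C[...,2]<.085); A=np.c_[a[k],b[k],np.ones(k.sum())]
    print(k.sum(),np.median(C[k][:,2]),np.linalg.lstsq(A,C[k][:,2],rcond=None)[0])
E
```

```text
scene [0.474 0.026] -7.56 62.427573529411774
152 0.06915717778287855 [-0.00135465  0.02908273  0.06936234]
top [0.4724 0.0286] -5.43 23.596507352941174
296 0.06981544927727046 [-0.00243549  0.0031681   0.06991656]
```

```bash
python3 - <<'E'
from plant import robot
print(robot.close_job()); print(robot.read_state()['t'])
E
```

```text
the job is handed in; nothing more can be done
None
the job is handed in; nothing more can be done
```

The job is handed in after about 28.6 s. The stray handle is in the black crate, the second tray is on the bench tray, and the lid is on top with cut corners over cut corners. The interface gave no verdict, so these results rest on my own checks.

- **Handle:** the later pictures show it lying flat in the empty part of the crate, let go. I did not measure its pose there.
- **Seating:** the tray bottomed out at tool height 29.8 mm and the lid at 54.4 mm, against about 30 and 54.2 mm expected. The upward reading reached 15 N at most for the tray and 10 N for the lid, with a brief 8 N sideways on the tray.
- **Stack position:** the top camera put the finished stack at (0.472, 0.029) m, turned −5.4°. That is within about 1 mm of the bench tray's first fit.
- **Stack height and level:** its depth picture gave a height of 70 mm. Nominal is 72 mm, and this camera read the bench about 1 mm low. The top was level to about 0.003 rad.
- **Bystanders:** none looks moved in the last picture; I did not measure them.

**Checks that disagreed:** the scene camera put the stack 2–3 mm away and about 2° more turned than the top camera, as it did throughout. Its coarse depth picture also showed 0.03 rad of sideways tilt that the top camera did not confirm. I trusted the top camera because it agreed with the arm's own position readings.

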